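# Change the blades in a wide paint scraper

### The job

Change the blades in the blue paint scraper that lies on the mantel: loosen its orange knob all the way (left-hand thread, so turn it clockwise), move every rust-brown worn blade into the white tray, and lay every bright fresh blade flat in a bay of its own, with its notch over that bay's brass pin and the pin home at the closed end of the notch. Only when all the blades have been changed, tighten the knob all the way again (anticlockwise) so that the keeper bar covers the notched ends; leave the other things on the mantel where they are. There may be two or three blades of either kind, and a bay may stay empty.

Things in the scene. Friction and masses are not known exactly. Their poses are not given: they have to be found in the camera images.
- fresh1_rib (a point): fresh blade (None if absent): bright steel plate 70 mm long (x), 40 wide (y), 5 thick, and a green upright grip rib on top, across the whole width, 10 thick, top 23 mm above the underside, its middle 5 mm to -x of the plate's. Cutting edge at -x; at the +x end, mid-width, an open U notch 11 wide, 16 deep. 100 g. Point: rib's centre, 11.5 mm above the underside. Starts flat on the mantel, rib up.
- fresh1_notch (a point): point on the underside of fresh1, in its notch, where the pin's axis belongs when home: 29.5 mm to +x of the rib's centre, 5.5 mm from the notch's closed end; axes as the blade's.
- fresh2_rib (a point): fresh blade (None if absent): bright steel plate 70 mm long (x), 40 wide (y), 5 thick, and a green upright grip rib on top, across the whole width, 10 thick, top 23 mm above the underside, its middle 5 mm to -x of the plate's. Cutting edge at -x; at the +x end, mid-width, an open U notch 11 wide, 16 deep. 100 g. Point: rib's centre, 11.5 mm above the underside. Starts flat on the mantel, rib up.
- fresh2_notch (a point): point on the underside of fresh2, in its notch, where the pin's axis belongs when home: 29.5 mm to +x of the rib's centre, 5.5 mm from the notch's closed end; axes as the blade's.
- fresh3_rib (a point): fresh blade (None if absent): bright steel plate 70 mm long (x), 40 wide (y), 5 thick, and a green upright grip rib on top, across the whole width, 10 thick, top 23 mm above the underside, its middle 5 mm to -x of the plate's. Cutting edge at -x; at the +x end, mid-width, an open U notch 11 wide, 16 deep. 100 g. Point: rib's centre, 11.5 mm above the underside. Starts flat on the mantel, rib up.
- fresh3_notch (a point): point on the underside of fresh3, in its notch, where the pin's axis belongs when home: 29.5 mm to +x of the rib's centre, 5.5 mm from the notch's closed end; axes as the blade's.
- worn1_rib (a point): worn blade (None if absent): rust-brown all over, shaped as the fresh ones, same point (rib's centre, 11.5 mm above the underside) and axes. Starts in a bay of the scraper, notch over the pin and notched end under the keeper bar.
- worn2_rib (a point): worn blade (None if absent): rust-brown all over, shaped as the fresh ones, same point (rib's centre, 11.5 mm above the underside) and axes. Starts in a bay of the scraper, notch over the pin and notched end under the keeper bar.
- worn3_rib (a point): worn blade (None if absent): rust-brown all over, shaped as the fresh ones, same point (rib's centre, 11.5 mm above the underside) and axes. Starts in a bay of the scraper, notch over the pin and notched end under the keeper bar.
- pin1 (a point): foot of the brass pin of bay 1 of the blue scraper (fixed), on the bed, 14 mm above the mantel. Pin 8 mm thick, 7.5 tall, top tapered. x axis: from the bay's open front, which the cutting edge overhangs, to the keeper bar; a seated blade's x points the same way and its notch point is at this point. Bays lie 52 mm apart along y.
- pin2 (a point): foot of the brass pin of bay 2 of the blue scraper (fixed), on the bed, 14 mm above the mantel. Middle bay; pin and axes as bay 1. Each bay is 46 mm wide between ridges 5 mm high and 6 wide, which run from 44.5 mm in front of the pin axis to 5.5 mm behind it; the bed ends 44.5 mm in front.
- pin3 (a point): foot of the brass pin of bay 3 of the blue scraper (fixed), on the bed, 14 mm above the mantel. As bay 1.
- knob (a joint): orange knob, LEFT-HAND thread, behind the bays; rad: 0 tight (start) to 2.4 fully loosened, a stop at each end. Clockwise from above grows (loosens) and draws the keeper bar back; anticlockwise tightens. Stays where left; friction 0.05 N m. Above 2.1 the blades are free of the bar.
- knob_grip (a point): point on the knob's upright axis, 67 mm above the mantel. The grip is an upright bar along this point's x, 46 mm long, 14 thick, from 44 to 74 mm above the mantel, on a 48 mm disc; turns with the knob. At knob 0 its x is parallel to the pins' x. The axis lies 78.5 mm to +x of pin 2.
- keeper (a joint): dark steel bar across the bays, driven by the knob (9.17 mm per rad). At 0 shut: front edge 4.5 mm in front of the pin axes; at 0.022 m fully back: 17.5 mm behind them. Underside 8.5 mm, top 16.5 mm above the bed. A blade not down over its pin blocks it. The 30 mm high housing starts 41.5 mm behind the pin axes.
- tray: white china tray for worn blades, fixed, open top: outside 200 mm (x) by 134 (y), 30 high, walls and floor about 4 thick; origin at the centre of its underside.
- tealight: a tealight, round aluminium cup 40 mm across, 16 mm high (wax and wick to 26 mm); origin at the centre of its underside; a bystander, leave it where it is.
- coaster: a round cork coaster, 72 mm across, 8 mm high; origin at the centre of its underside; a bystander, leave it where it is.
- tumbler: a frosted glass tumbler, 76 mm across, 95 mm high, upright; origin at the centre of its underside; a bystander, leave it where it is.
- pebble_box: a closed dark wooden trinket box 36 x 50 mm, 22 mm high; origin at the centre of its underside; a bystander, leave it where it is.
Things that resemble listed ones, but are neither listed nor needed, are in the scene too. What is shaped like the part that bears fresh1_rib but pink or turquoise is not meant.

How it is judged:
By the outcome, as a careful person would: the job done as asked, in the order asked, and still so for the second after the job is handed in, with the robot touching nothing.
Of worn1, worn2, worn3 only 2 to 3 are there at a start; the rules pass over those that are not, and their reading is None.
Of fresh1, fresh2, fresh3 only 2 to 3 are there at a start; the rules pass over those that are not, and their reading is None.
At some moment in a run one of fresh1, fresh2, fresh3 may be knocked a few centimetres aside while the robot is not near it.
Once in a run the grip may slacken for a moment while it holds something.
It also fails if it takes over 210 s, if anything falls off the work surface, if the arm or the gripper's body presses on something with over 40 N, if the wrist force passes 120 N, or if a joint passes its speed limit or range.

### The arm

A 6-joint arm with a two-finger parallel gripper is mounted at the origin on the work surface. World frame = base frame: x ahead of the robot, y to its left, z up, the work surface at z = 0. Lengths are in m, angles in rad, forces in N, time in s.
With the tool pointing down it reaches from about 0.25 to 0.775 m from the base axis. Payload 4 kg.
Tool frame: the origin (TCP) lies on the centre line of the jaws, within the pads' length; the fingertips stand 8 mm ahead of it and the grasp point (between the pads) lies 11 mm behind it; z points along the fingers, y is the direction in which the jaws open and shut (so a half turn about z gives the same grasp; the last joint's range is limited). The gripper opens to 94 mm and grips with 3 to 60 N. Pads are 16 mm wide; open, the fingers measure 119 mm over their backs; the gripper's body (75 mm by 177 mm) begins 78 mm behind the grasp point.
Start: joints at [0.998, 0.087, 1.371, -0, 1.684, -0.103], TCP at [0.249, 0.49, 0.214] pointing down, gripper open.
Joint ranges: [-3.1, 3.1], [-0.76, 2.03], [0.27, 2.55], [-1.08, 4.22], [0.17, 2.65], [-2.57, 2.57]. Speed limits (rad/s): [2.79, 2.79, 3.14, 3.14, 3.14, 3.14].

### API

Orientations are given as [roll, pitch, yaw] about the fixed x, y, z axes, in that order (R = Rz(yaw) Ry(pitch) Rx(roll)).
In Python, from bench import robot gives the robot as it stands.
- The arm moves only by the shell command python3 -m crank 'ROWS' [OPENING]. ROWS is JSON, a list of rows, each a list of 4 numbers: the shift along the tool's x, y, z scaled (see below), then the turn about the tool's z scaled (see below). A call has exactly 10 rows; each row shifts and turns the commanded pose from where the row before left it, along the tool's axes as they then stand; what a row does not reach is not made up. The controller multiplies each number of a shift by 0.2 m and each number of a turn by pi/2 rad. A row lasts 1/8 s, in which the tool goes at most 62.5 mm and 10.7 degrees, less where a joint would pass 70% of its speed; a pose out of reach is approached as far as the arm can. A call with a number of a shift or a turn outside -1 to 1 is refused whole. A call with a gripper value outside its range is refused whole. OPENING is the gripper command: -1 is fully open, 1 is shut, values between are in proportion, set as the call begins (- or left out, the last holds). The fingers move at their own pace and stop on an object; the grip force is fixed at half the most. Time passes only in rows, so rows that do not move let the fingers close, or fill a call up. It gives the time, the measured TCP pose, the force and the opening at its end, in the units of the state.
- robot.get_obs(): the state, without advancing time (a new reading comes with each control period).
- robot.snapshot(name): name is "scene" or "top"; returns (picture, depth): 480x640x3 uint8, red, green, blue; 480x640 float32, m along the optical axis (not along the pixel's ray), 0 where there is no reading.
- robot.camera_params(name): a dict with "fx", "fy", "cx", "cy" (pixels), "world_from_camera" (4x4, takes a point from camera to world coordinates). Camera axes: x right, y down, z forward; pixel columns grow to the right and rows downward; lengths in m; the calibration is good to about 2 mm. A picture is of the moment at which its call begins. camera_params takes no time and is no camera call.
- robot.close_job(): hands the job in, once; it reports no verdict.
The state is a dict: "time": time; "joint_positions": joint angles; "qvel": joint speeds; "joint_torque": joint torques, N m; "tool_pos": TCP position; "ee_rot": TCP orientation; "wrist_force": force on the tool from outside, world axes, zero at the start; "wrist_torque": the same for the moment, N m; "width": finger opening in m.
Only numpy, scipy, OpenCV 4.12 (cv2) and the standard library are available. Lean on these libraries where they do the work, as an engineer would, in place of code of your own. Each camera call takes 0.05 s, during which the arm holds its last target.

## Working session

There is one attempt and no reset: what is moved stays moved. The work goes in short steps, Python scripts to look and compute and a shell command to move; the robot and the scene stay as the last step left them, time stands still between calls to the robot, and variables do not carry over. Pictures are saved under pics/ and viewed, and the job is handed in when it is done.

```bash
ls; mkdir -p pics; python3 - <<'E'
from bench import robot
import cv2,numpy as np
for n in("scene","top"):
    p,d=robot.snapshot(n); cv2.imwrite(f"pics/{n}0.png",p[:,:,::-1]); np.save(f"pics/{n}0.npy",d)
    print(n,robot.camera_params(n))
print(robot.get_obs())
E
```

```text
pics
scene {'fx': 540.5227612344228, 'fy': 540.5227612344228, 'cx': 323.1535635114334, 'cy': 242.0261219952497, 'world_from_camera': array([[-0.67484015,  0.64366024, -0.36096021,  0.96093019],
       [ 0.73785513,  0.58011724, -0.34501274,  0.48682195],
       [-0.01267174, -0.4991648 , -0.86641441,  1.08386158],
       [ 0.        ,  0.        ,  0.        ,  1.        ]])}
top {'fx': 563.6517520980402, 'fy': 563.6517520980402, 'cx': 322.9750044169635, 'cy': 241.86458920947535, 'world_from_camera': array([[ 2.51440382e-02, -9.81026895e-01,  1.92234255e-01,
         2.25182134e-01],
       [-9.99663639e-01, -2.58966917e-02, -1.40334109e-03,
         6.85677828e-02],
       [ 6.35494657e-03, -1.92134309e-01, -9.81348064e-01,
         1.59887109e+00],
       [ 0.00000000e+00,  0.00000000e+00,  0.00000000e+00,
         1.00000000e+00]])}
{'time': 0.1, 'joint_positions': array([ 9.97893089e-01,  8.78795127e-02,  1.37203230e+00, -7.82888710e-06,
        1.68359518e+00, -1.03097061e-01]), 'qvel': array([ 0.00092173, -0.002664  , -0.00389653,  0.00067963, -0.00133473,
       -0.00185229]), 'joint_torque': array([ 2.75229635e-03, -3.41249478e+01, -3.03303838e+01,  7.20803509e-02,
        3.03387037e-02, -1.11395732e-04]), 'tool_pos': array([0.2487507 , 0.4900257 , 0.21245799]), 'ee_rot': array([-3.13968768e+00, -1.89273589e-04,  2.67178542e+00]), 'wrist_force': array([ 0.48134838, -0.22333713, -0.87425475]), 'wrist_torque': array([-0.00876337, -0.01626546,  0.01514158]), 'width': 0.09423816754649338}
```

View pics/scene0.png

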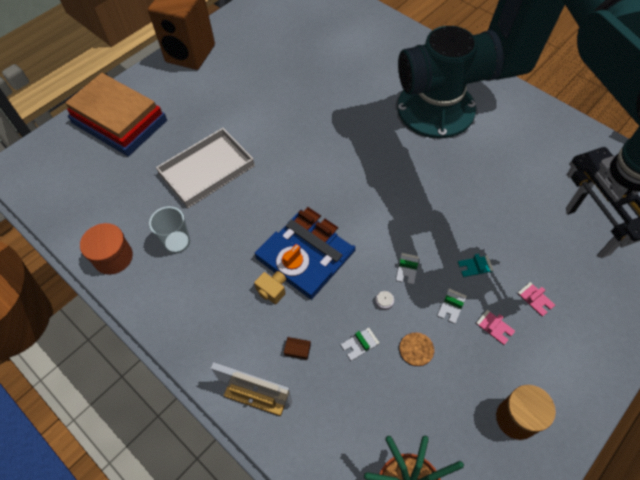

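View pics/top0.png

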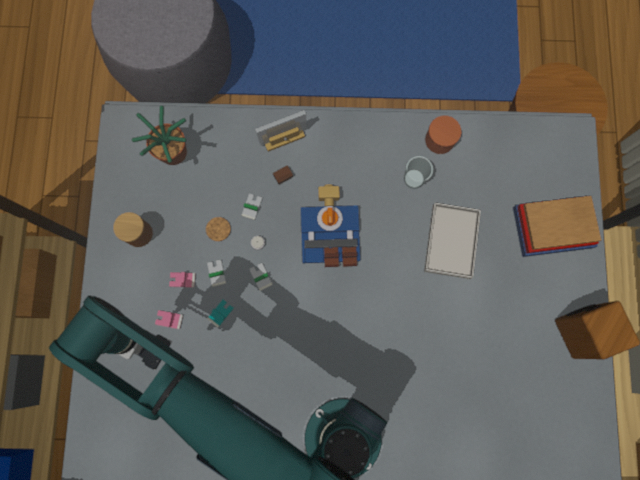

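```bash
cat > h.py <<'E'
from bench import robot
import cv2,numpy as np
P={n:robot.camera_params(n) for n in("scene","top")}
def ray(n,u,v,z):
    c=P[n];T=c["world_from_camera"];d=T[:3,:3]@np.array([(u-c["cx"])/c["fx"],(v-c["cy"])/c["fy"],1.]);o=T[:3,3]
    return o+d*(z-o[2])/d[2]
def proj(n,p):
    c=P[n];T=c["world_from_camera"];q=T[:3,:3].T@(np.asarray(p)-T[:3,3]);return np.array([c["fx"]*q[0]/q[2]+c["cx"],c["fy"]*q[1]/q[2]+c["cy"]])
def snap(n,name=None):
    p,d=robot.snapshot(n)
    if name: cv2.imwrite(f"pics/{name}.png",p[:,:,::-1])
    return p,d
def crop(p,u0,v0,u1,v1,k,name):
    cv2.imwrite(f"pics/{name}.png",cv2.resize(p[v0:v1,u0:u1,::-1],None,fx=k,fy=k,interpolation=cv2.INTER_CUBIC))
def comps(mask,amin=8):
    n,l,s,c=cv2.connectedComponentsWithStats(mask.astype(np.uint8));return [(s[i,4],c[i],l==i) for i in range(1,n) if s[i,4]>=amin]
def hsv(p): return cv2.cvtColor(p,cv2.COLOR_RGB2HSV).astype(int)
E
python3 - <<'E'
import cv2
from h import *
a=cv2.imread("pics/top0.png")[:,:,::-1];b=cv2.imread("pics/scene0.png")[:,:,::-1]
crop(a,150,170,370,335,3,"c1");crop(b,240,200,480,370,3,"c2")
for n,p in(("top",a),("scene",b)):
    H=hsv(p)
    for nm,m in (("green",(H[...,0]>55)&(H[...,0]<80)&(H[...,1]>130)&(H[...,2]>50)),("rust",(H[...,0]<14)&(H[...,1]>110)&(H[...,2]<110)),("orange",(H[...,0]<14)&(H[...,1]>190)&(H[...,2]>150)),("white",(H[...,1]<40)&(H[...,2]>190))):
        for A,c,l in comps(m): 
            if 150<c[0]<500 and 140<c[1]<380: print(n,nm,A,c.round(1),ray(n,*c,0.02).round(3))
E
```

```text
top green 31 [250.6 206.6] [0.633 0.278 0.02 ]
top green 28 [215.  273.8] [0.435 0.368 0.02 ]
top green 11 [264.9 275.2] [0.434 0.228 0.02 ]
top rust 199 [436.2 145.5] [ 0.834 -0.261  0.02 ]
top rust 8 [152.2 153.5] [0.786 0.575 0.02 ]
top rust 17 [177.4 154.2] [0.786 0.501 0.02 ]
top rust 9 [163.2 159.6] [0.768 0.541 0.02 ]
top rust 124 [282.1 173.4] [0.735 0.191 0.02 ]
top rust 96 [348.8 251. ] [ 0.51  -0.008  0.02 ]
top rust 95 [330.4 251.8] [0.506 0.044 0.02 ]
top rust 98 [349.4 261. ] [ 0.481 -0.01   0.02 ]
top rust 100 [331.2 261.5] [0.478 0.041 0.02 ]
scene green 59 [407.5 262.4] [0.431 0.237 0.02 ]
scene green 77 [453.5 300.4] [0.438 0.367 0.02 ]
scene green 89 [361.8 340.3] [0.637 0.279 0.02 ]
scene rust 297 [306.7 217.9] [ 0.495 -0.009  0.02 ]
scene rust 307 [324.  229.7] [0.492 0.043 0.02 ]
scene rust 54 [288.5 260.6] [0.605 0.038 0.02 ]
scene rust 412 [296.7 347.7] [0.738 0.191 0.02 ]
scene orange 44 [290.7 253.8] [0.589 0.03  0.02 ]
scene white 2290 [203.2 168.2] [ 0.561 -0.3    0.02 ]
scene white 34 [287.8 233.4] [ 0.555 -0.013  0.02 ]
scene white 39 [281.4 254.3] [0.604 0.015 0.02 ]
scene white 132 [298.4 265.4] [0.599 0.063 0.02 ]
scene white 34 [325.5 260. ] [0.548 0.098 0.02 ]
scene white 20 [399.4 275. ] [0.467 0.243 0.02 ]
scene white 128 [385.1 298.3] [0.532 0.255 0.02 ]
scene white 106 [449.  311.9] [0.466 0.375 0.02 ]
scene white 13 [480.8 319.4] [0.435 0.434 0.02 ]
scene white 105 [369.9 337.1] [0.62  0.287 0.02 ]
scene white 115 [351.9 348. ] [0.662 0.275 0.02 ]
```

View pics/c1.png

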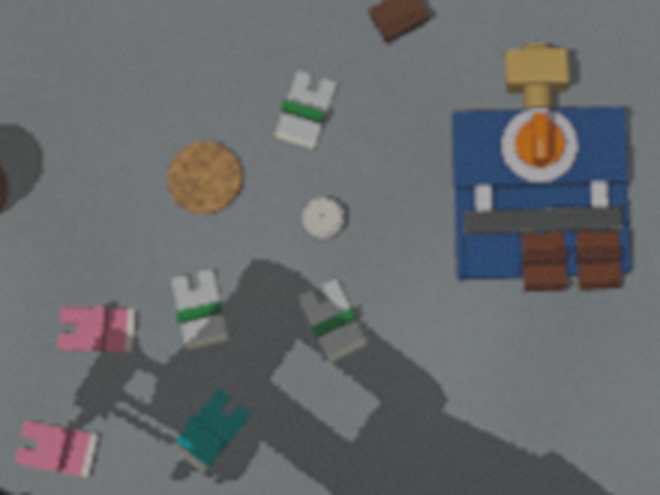

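View pics/c2.png

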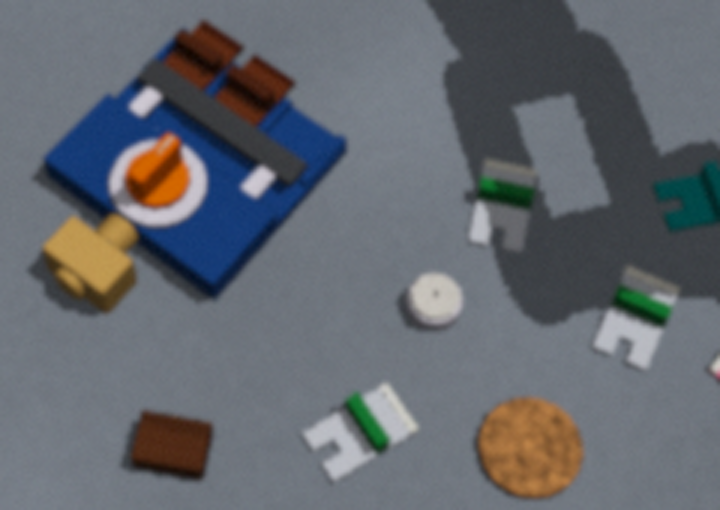

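```bash
cat >> h.py <<'E'
def cloud(n,d):
    c=P[n];T=c["world_from_camera"];v,u=np.mgrid[0:480,0:640]
    q=np.stack([(u-c["cx"])/c["fx"]*d,(v-c["cy"])/c["fy"]*d,d],-1);return q@T[:3,:3].T+T[:3,3]
E
python3 - <<'E'
from h import *
p=cv2.imread("pics/top0.png")[:,:,::-1]
for n in("top","scene"):
    W=cloud(n,np.load(f"pics/{n}0.npy"))
    p=cv2.imread(f"pics/{n}0.png")[:,:,::-1];H=hsv(p)
    print(n,"table z",np.median(W[...,2][(abs(W[...,2])<.02)]))
    z=W[...,2];roi=(W[...,0]>.44)&(W[...,0]<.67)&(abs(W[...,1]-.04)<.12)
    blue=roi&(H[...,0]>100)&(H[...,0]<125)&(H[...,1]>150)
    print(np.histogram(z[blue],bins=np.arange(0,.06,.004)))
    for lo,hi in((.008,.02),(.025,.036)):
        m=blue&(z>lo)&(z<hi);q=W[m][:,:2].astype(np.float32);print(lo,len(q),np.median(z[m]),cv2.minAreaRect(q),q.min(0),q.max(0))
    o=roi&(H[...,0]<16)&(H[...,1]>180)&(H[...,2]>140);w=roi&(H[...,1]<50)&(H[...,2]>170)
    print("orange z",np.histogram(z[o],bins=np.arange(.02,.09,.005)),W[o].mean(0))
    print("white z",np.histogram(z[w],bins=np.arange(.0,.09,.005)))
    m=o&(z>.066);q=W[m][:,:2].astype(np.float32);print("grip",len(q),cv2.minAreaRect(q))
E
```

```text
top table z -0.0010109075088484687
(array([ 0, 19, 65, 96, 34, 22, 54, 54, 11,  3,  0,  0,  0,  0]), array([0.   , 0.004, 0.008, 0.012, 0.016, 0.02 , 0.024, 0.028, 0.032,
       0.036, 0.04 , 0.044, 0.048, 0.052, 0.056]))
0.008 195 0.013487794728846092 ((0.5302323698997498, 0.05023372173309326), (0.11528705805540085, 0.17021232843399048), 28.940717697143555) [ 0.47838277 -0.03436074] [0.61800116 0.12430303]
0.025 105 0.02886761260319326 ((0.5706760883331299, 0.047585342079401016), (0.12778055667877197, 0.1569601446390152), 2.8819146156311035) [ 0.5054846  -0.02979884] [0.638218  0.1288789]
orange z (array([ 0,  0,  1, 18, 31, 15,  0,  0,  0, 15, 28, 13,  0]), array([0.02 , 0.025, 0.03 , 0.035, 0.04 , 0.045, 0.05 , 0.055, 0.06 ,
       0.065, 0.07 , 0.075, 0.08 , 0.085])) [0.60202052 0.05089902 0.05615293]
white z (array([0, 0, 0, 0, 0, 0, 0, 0, 0, 0, 0, 0, 0, 0, 0, 0, 0]), array([0.   , 0.005, 0.01 , 0.015, 0.02 , 0.025, 0.03 , 0.035, 0.04 ,
       0.045, 0.05 , 0.055, 0.06 , 0.065, 0.07 , 0.075, 0.08 , 0.085]))
grip 55 ((0.6018524169921875, 0.05151546001434326), (0.04125108942389488
[... 548 characters left out ...]
, (0.1190456673502922, 0.1692754626274109), 5.46561336517334) [ 0.517647   -0.03268795] [0.6454226  0.13578264]
orange z (array([ 0,  0,  0,  5, 90, 21,  1,  0,  0, 10, 59, 14,  0]), array([0.02 , 0.025, 0.03 , 0.035, 0.04 , 0.045, 0.05 , 0.055, 0.06 ,
       0.065, 0.07 , 0.075, 0.08 , 0.085])) [0.60612772 0.05628283 0.05567516]
white z (array([  0,   0,  10,   1,  13,  74, 114, 128,   6,   0,   0,   0,   0,
         0,   0,   0,   0]), array([0.   , 0.005, 0.01 , 0.015, 0.02 , 0.025, 0.03 , 0.035, 0.04 ,
       0.045, 0.05 , 0.055, 0.06 , 0.065, 0.07 , 0.075, 0.08 , 0.085]))
grip 83 ((0.6047878861427307, 0.05031212419271469), (0.04405135288834572, 0.013527429662644863), 3.1242012977600098)
```

```bash
python3 - <<'E'
from h import *
for n in("top","scene"):
    W=cloud(n,np.load(f"pics/{n}0.npy"));p=cv2.imread(f"pics/{n}0.png")[:,:,::-1];k=6
    c0=proj(n,(.56,.05,.03)).astype(int)-45
    big=cv2.resize(p[c0[1]:c0[1]+90,c0[0]:c0[0]+90],None,fx=k,fy=k,interpolation=cv2.INTER_CUBIC);H=hsv(big)
    def wr(m,z):
        v,u=np.nonzero(m);u=(u+.5)/k-.5+c0[0];v=(v+.5)/k-.5+c0[1]
        return np.array([ray(n,a,b,z)[:2] for a,b in zip(u,v)],np.float32)
    dark=(H[...,1]<90)&(H[...,2]<85)&(H[...,2]>25)
    cs=sorted(comps(dark,500),key=lambda t:-t[0])[:3]
    for A,c,l in cs[:2]:
        q=wr(l,.0305); print(n,"dark",A,cv2.minAreaRect(q))
        u,s,vt=np.linalg.svd(q-q.mean(0),full_matrices=False);print(" axis yaw deg",np.degrees(np.arctan2(-vt[0,0],vt[0,1]))%180, q.mean(0))
    orange=(H[...,0]<16)&(H[...,1]>180)&(H[...,2]>140)
    blue=(H[...,0]>100)&(H[...,0]<125)&(H[...,1]>150)
    vis=big.copy();vis[dark]=[255,0,255];vis[orange]=[255,255,0];cv2.imwrite(f"pics/k_{n}.png",np.hstack([big,vis])[:,:,::-1][:600] if big.shape[1]<=400 else cv2.resize(np.hstack([big,vis])[:,:,::-1],(800,400)))
E
```

```text
top dark 17949 ((0.5027139186859131, 0.04269277676939964), (0.08004975318908691, 0.14952516555786133), 2.74027943611145)
 axis yaw deg 176.35973 [0.5223518 0.0381036]
top dark 957 ((0.6033677458763123, -0.035762522369623184), (0.07492702454328537, 0.005459187552332878), 1.1348189115524292)
 axis yaw deg 92.47614 [ 0.60222226 -0.03555854]
scene dark 20340 ((0.5255402326583862, 0.045634299516677856), (0.045424919575452805, 0.14968736469745636), 3.9704065322875977)
 axis yaw deg 2.9618242 [0.532535   0.04632621]
scene dark 2323 ((0.64948970079422, 0.08607442677021027), (0.05701913312077522, 0.015734568238258362), 81.77809143066406)
 axis yaw deg 178.21802 [0.64953494 0.08958378]
```

View pics/k_top.png

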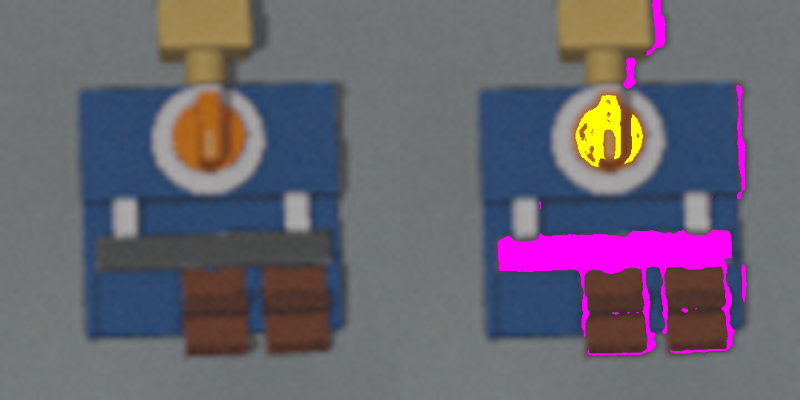

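View pics/k_scene.png

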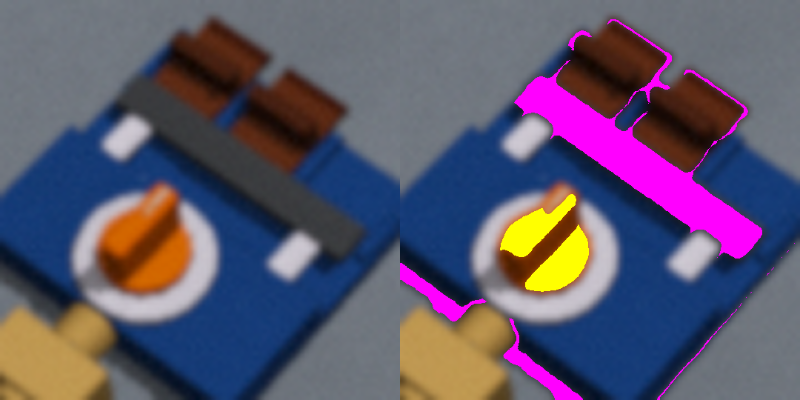

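```bash
cat > m.py <<'E'
from h import *
def up(n,p,ctr,half=45,k=6):
    c0=proj(n,ctr).round().astype(int)-half
    big=cv2.resize(p[c0[1]:c0[1]+2*half,c0[0]:c0[0]+2*half],None,fx=k,fy=k,interpolation=cv2.INTER_CUBIC)
    def wr(uv,z):
        uv=np.asarray(uv,float);u=(uv[:,0]+.5)/k-.5+c0[0];v=(uv[:,1]+.5)/k-.5+c0[1]
        return np.array([ray(n,a,b,z)[:2] for a,b in zip(u,v)],np.float32)
    return big,hsv(big),wr
E
python3 - <<'E'
from m import *
for n in("top","scene"):
    p=cv2.imread(f"pics/{n}0.png")[:,:,::-1]
    big,H,wr=up(n,p,(.56,.05,.03))
    dark=((H[...,1]<75)&(H[...,2]<90)&(H[...,2]>25)).astype(np.uint8)
    dark=cv2.morphologyEx(dark,cv2.MORPH_OPEN,np.ones((19,19)))
    A,c,l=max(comps(dark),key=lambda t:t[0]);v,u=np.nonzero(l);q=wr(np.c_[u,v],.0305);print(n,"bar",cv2.minAreaRect(q))
    # front edge: min x per y bin (world)
    for side in(0,1):
        Y=np.arange(-.02,.11,.004);pts=[]
        for y in Y:
            s=q[abs(q[:,1]-y)<.002]
            if len(s)>5: pts.append((s[:,0].min() if side==0 else s[:,0].max(),y))
        pts=np.array(pts);f=np.polyfit(pts[:,1],pts[:,0],1);r=pts[:,0]-np.polyval(f,pts[:,1]);g=abs(r)<.002;f=np.polyfit(pts[g,1],pts[g,0],1)
        print(" edge",side,"yaw",np.degrees(-np.arctan(f[0])).round(2),"x at y=.05",np.polyval(f,.05).round(4),g.sum(),len(g))
    w=((H[...,1]<60)&(H[...,2]>140)).astype(np.uint8)
    o=((H[...,0]<16)&(H[...,1]>150)&(H[...,2]>60)).astype(np.uint8)
    for nm,m in(("white+or",w|o),("white",w)):
        m=cv2.morphologyEx(m,cv2.MORPH_CLOSE,np.ones((25,25)));m=cv2.morphologyEx(m,cv2.MORPH_OPEN,np.ones((9,9)))
        for A,c,l in sorted(comps(m,1500),key=lambda t:-t[0])[:4]:
            ct=max(cv2.findContours(l.astype(np.uint8),0,1)[0],key=len)
            if A>6000:
                hu=cv2.convexHull(ct)[:,0]
                for z in(.030,.034,.04): print(nm,A,z,cv2.minEnclosingCircle(wr(hu,z)),cv2.fitEllipse(wr(ct[:,0],z)))
            elif nm=="white": print(nm,A,cv2.minAreaRect(wr(ct[:,0],.03)))
E
```

```text
top bar ((0.5289461016654968, 0.04427037760615349), (0.025131115689873695, 0.14939619600772858), 4.083961009979248)
 edge 0 yaw 2.86 x at y=.05 0.5179 33 33
 edge 1 yaw 3.65 x at y=.05 0.54 33 33
white+or 16387 0.03 ((0.6028143167495728, 0.049975551664829254), 0.03578197583556175) ((0.6026767492294312, 0.050132326781749725), (0.06893781572580338, 0.06984983384609222), 148.30596923828125)
white+or 16387 0.034 ((0.6018515229225159, 0.050023045390844345), 0.0356910340487957) ((0.6017143130302429, 0.05017932876944542), (0.06876205652952194, 0.06967173516750336), 148.30628967285156)
white+or 16387 0.04 ((0.6004073619842529, 0.0500941202044487), 0.035554591566324234) ((0.6002705693244934, 0.05024983361363411), (0.0684984028339386, 0.06940460950136185), 148.30616760253906)
white 7739 0.03 ((0.602676510810852, 0.05027429759502411), 0.03574516624212265) ((0.6030392050743103, 0.05000127851963043), (0.06468713283538818, 0.06529053300619125), 86.49714660644531)
white 7739 0.034 ((0.601714015007019, 0.05032091215252876), 0.035654306411743164) ((0.6020758748054504, 0.05004861578345299), (0.0645222
[... 2413 characters left out ...]
.0500045008957386), 0.035670094192028046) ((0.6028205156326294, 0.05283169820904732), (0.060924969613552094, 0.06491509079933167), 95.23149871826172)
white 8572 0.04 ((0.6049172878265381, 0.0525008924305439), 0.03546683490276337) ((0.604867160320282, 0.055311933159828186), (0.060576848685741425, 0.06454409658908844), 95.23150634765625)
white 3135 ((0.6060143709182739, 0.020333491265773773), (0.053803328424692154, 0.017083249986171722), 12.562830924987793)
white 2384 ((0.5521717071533203, 0.10220486670732498), (0.024998249486088753, 0.016189567744731903), 6.026631832122803)
white 2120 ((0.558857798576355, -0.007760337553918362), (0.02502923458814621, 0.015569272451102734), 2.5497145652770996)
```

```bash
cat > go.py <<'E'
import sys,numpy as np
from bench import robot
from scipy.spatial.transform import Rotation as R
o=robot.get_obs();x,y,z,yaw=map(float,sys.argv[1:5]) # yaw deg
r,pp,yw=o["ee_rot"];t=(np.radians(yaw)-yw+np.pi)%(2*np.pi)-np.pi
print("t %.2f pos %s rpy(deg) %s F %s w %.4f j6 %.2f"%(o["time"],o["tool_pos"].round(4),np.degrees(o["ee_rot"]).round(2),o["wrist_force"].round(1),o["width"],o["joint_positions"][5]))
M=R.from_euler("xyz",[np.pi,0,np.radians(yaw)]).as_matrix()
d=M.T@(np.array([x,y,z])-o["tool_pos"])
print("turn units %.3f (max .11/row) then shift units"%(-t/(np.pi/2)),(d/.2).round(4),"mm",(d*1000).round(1))
E
python3 go.py .602 .050 .12 183.2
```

```text
t 0.10 pos [0.2488 0.49   0.2125] rpy(deg) [-1.7989e+02 -1.0000e-02  1.5308e+02] F [ 0.5 -0.2 -0.9] w 0.0942 j6 -0.10
turn units -0.335 (max .11/row) then shift units [-1.6407 -2.2953  0.4623] mm [-328.1 -459.1   92.5]
```

```bash
python3 -m crank '[[0,0,0,-0.11],[0,0,0,-0.11],[0,0,0,-0.11],[-0.15,-0.21,0,-0.005],[-0.15,-0.21,0,0],[-0.15,-0.21,0,0],[-0.15,-0.21,0,0],[-0.15,-0.21,0,0],[-0.15,-0.21,0,0],[-0.15,-0.21,0,0]]' -1; python3 go.py .602 .050 .12 183.2
```

```text
time: 1.35
tool_pos: [0.4755, 0.207, 0.213]
ee_rot: [3.142, -0.001, -3.085]
wrist_force: [0.5, -0.3, 0.1]
width: 0.094
t 1.35 pos [0.4755 0.207  0.213 ] rpy(deg) [ 1.8000e+02 -4.0000e-02 -1.7677e+02] F [ 0.5 -0.3  0.1] w 0.0940 j6 -1.33
turn units 0.000 (max .11/row) then shift units [-0.5876 -0.819   0.465 ] mm [-117.5 -163.8   93. ]
```

```bash
python3 -m crank '[[-0.15,-0.2,0,0],[-0.15,-0.21,0,0],[-0.15,-0.21,0,0],[-0.137,-0.2,0,0],[0,0,0.12,0],[0,0,0.12,0],[0,0,0.12,0],[0,0,0.105,0],[0,0,0,0],[0,0,0,0]]' -1; python3 go.py .602 .050 .062 183.2; python3 - <<'E'
from h import *
p,d=snap("scene","s1");crop(p,200,170,400,320,4,"s1c");p,d=snap("top","t1");crop(p,250,160,410,280,5,"t1c")
E
```

```text
time: 2.6
tool_pos: [0.6017, 0.0514, 0.1211]
ee_rot: [3.142, 0.001, -3.085]
wrist_force: [0.5, -0.1, 1.0]
width: 0.0941
t 2.60 pos [0.6017 0.0514 0.1211] rpy(deg) [ 1.8000e+02  5.0000e-02 -1.7677e+02] F [ 0.5 -0.1  1. ] w 0.0941 j6 -1.64
turn units 0.000 (max .11/row) then shift units [-0.001  -0.0071  0.2956] mm [-0.2 -1.4 59.1]
```

View pics/s1c.png

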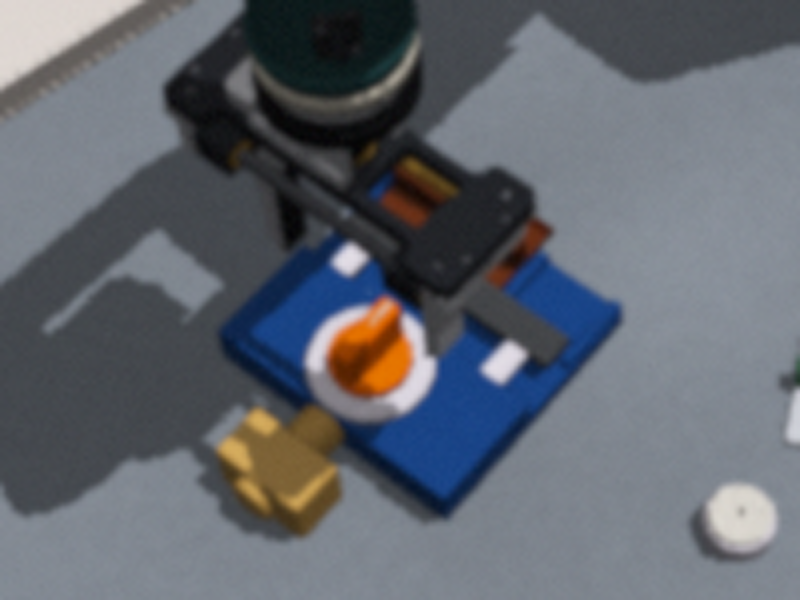

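View pics/t1c.png

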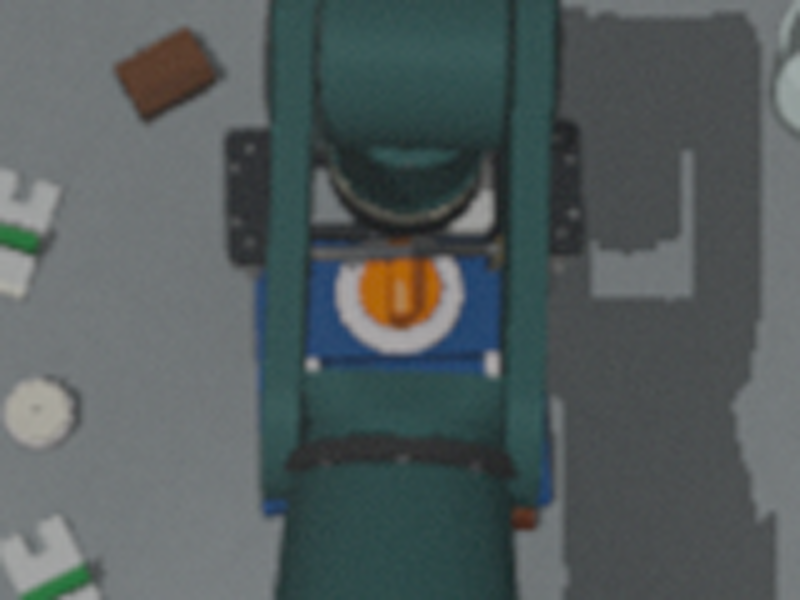

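```bash
python3 -m crank '[[0,-0.007,0.06,0],[0,0,0.06,0],[0,0,0.06,0],[0,0,0.06,0],[0,0,0.055,0],[0,0,0,0],[0,0,0,0],[0,0,0,0],[0,0,0,0],[0,0,0,0]]' -1; python3 -m crank '[[0,0,0,0],[0,0,0,0],[0,0,0,0],[0,0,0,0],[0,0,0,0],[0,0,0,0],[0,0,0,0],[0,0,0,0],[0,0,0,0],[0,0,0,0]]' 1;python3 go.py .602 .050 .062 183.2
```

```text
time: 3.95
tool_pos: [0.6016, 0.05, 0.0618]
ee_rot: [3.142, 0.001, -3.085]
wrist_force: [-0.1, -0.4, 0.0]
width: 0.094
time: 5.2
tool_pos: [0.6015, 0.0497, 0.0615]
ee_rot: [-3.141, 0.0, -3.085]
wrist_force: [0.0, -0.9, -0.2]
width: 0.0137
t 5.20 pos [0.6015 0.0497 0.0615] rpy(deg) [-179.98    0.   -176.77] F [ 0.  -0.9 -0.2] w 0.0137 j6 -1.64
turn units 0.000 (max .11/row) then shift units [-0.0027  0.0012 -0.0025] mm [-0.5  0.2 -0.5]
```

```bash
python3 -m crank '[[0,0,0,0.1],[0,0,0,0.1],[0,0,0,0.1],[0,0,0,0.1],[0,0,0,0.1],[0,0,0,0.1],[0,0,0,0.1],[0,0,0,0.1],[0,0,0,0.1],[0,0,0,0.1]]'; python3 -m crank '[[0,0,0,0.1],[0,0,0,0.1],[0,0,0,0.1],[0,0,0,0.1],[0,0,0,0.08],[0,0,0,0.05],[0,0,0,0],[0,0,0,0],[0,0,0,0],[0,0,0,0]]';python3 go.py .602 .050 .062 45.7; python3 -c "
from bench import robot
print(robot.get_obs()['wrist_torque'])"
```

```text
time: 6.45
tool_pos: [0.603, 0.0513, 0.0615]
ee_rot: [3.138, -0.002, 1.623]
wrist_force: [5.3, 2.6, -1.9]
width: 0.0139
time: 7.7
tool_pos: [0.6041, 0.0509, 0.0616]
ee_rot: [3.138, -0.006, 0.795]
wrist_force: [6.6, 1.8, -5.1]
width: 0.0138
t 7.70 pos [0.6041 0.0509 0.0616] rpy(deg) [179.81  -0.32  45.57] F [ 6.6  1.8 -5.1] w 0.0138 j6 0.76
turn units -0.001 (max .11/row) then shift units [-0.0105 -0.0043 -0.0022] mm [-2.1 -0.9 -0.4]
[ 0.22248523 -1.10141705  0.10701449]
```

```bash
python3 -m crank '[[0,0,0,0],[0,0,0,0],[0,0,0,0],[0,0,0,0],[0,0,-0.05,0],[0,0,-0.1,0],[0,0,-0.1,0],[0,0,-0.1,0],[0,0,-0.1,0],[0,0,0,0]]' -1;  python3 -m crank '[[0,0,0,-0.1],[0,0,0,-0.1],[0,0,0,-0.1],[0,0,0,-0.1],[0,0,0,-0.1],[0,0,0,-0.03],[0,0,0,0],[0,0,0,0],[0,0,0,0],[0,0,0,0]]';python3 go.py .4978 -.0083 .08 93.2; python3 - <<'E'
from h import *
p,d=snap("scene","s2");crop(p,200,170,400,320,4,"s2c")
p=cv2.imread("pics/top0.png")[:,:,::-1];H=hsv(p);m=(H[...,1]<40)&(H[...,2]>150);m[:,:400]=0;m[:190]=0
for A,c,l in comps(m,300):
    v,u=np.nonzero(l);print(A,c);print(cv2.minAreaRect(np.array([ray("top",a,b,.03)[:2] for a,b in zip(u,v)],np.float32)))
E
```

```text
time: 8.95
tool_pos: [0.6029, 0.05, 0.1545]
ee_rot: [3.138, -0.004, 0.795]
wrist_force: [0.4, 0.6, -0.4]
width: 0.0941
time: 10.2
tool_pos: [0.6015, 0.05, 0.1514]
ee_rot: [3.142, -0.0, 1.627]
wrist_force: [-0.4, 0.2, 0.1]
width: 0.0939
t 10.20 pos [0.6015 0.05   0.1514] rpy(deg) [180.    -0.    93.22] F [-0.4  0.2  0.1] w 0.0939 j6 -0.07
turn units 0.000 (max .11/row) then shift units [-0.262  -0.5338  0.3572] mm [ -52.4 -106.8   71.4]
2513 [452.25189017 240.30680462]
((0.5480841398239136, -0.29948359727859497), (0.11876838654279709, 0.17916560173034668), 82.23684692382812)
```

View pics/s2c.png

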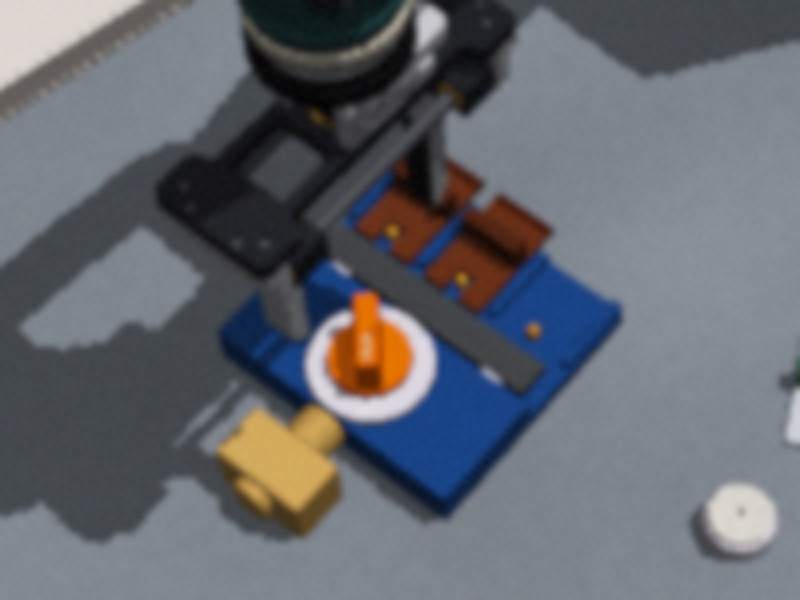

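```bash
python3 - <<'E'
from m import *
p=cv2.imread("pics/s2.png")[:,:,::-1]
big,H,wr=up("scene",p,(.53,.05,.03))
m=(H[...,0]>8)&(H[...,0]<30)&(H[...,1]>120)&(H[...,2]>110)
for A,c,l in comps(m,30):
    q=wr([c],.0195)[0]
    if .49<q[0]<.56 and abs(q[1]-.045)<.08: print(A,c,q)
import numpy as np
x0=np.array([.6028,.0497]);a=np.radians(3.2);X=np.array([np.cos(a),np.sin(a)]);Y=np.array([-X[1],X[0]])
for i in(-1,0,1): print("pred",x0-.0785*X+i*.052*Y)
E
```

```text
310 [168.67741935 195.8516129 ] [ 0.5277636  -0.00735627]
296 [272.94932432 267.81418919] [0.52438504 0.04431588]
135 [380.11851852 346.31851852] [0.52245116 0.09731004]
pred [ 0.52732512 -0.00660091]
pred [0.5244224  0.04531801]
pred [0.52151968 0.09723693]
```

```bash
python3 -m crank '[[-0.08,-0.17,0,0],[-0.09,-0.18,0,0],[-0.09,-0.184,0,0],[0,0,0.11,0],[0,0,0.11,0],[0,0,0.11,0],[0,0,0.02,0],[0,0,0,0],[0,0,0,0],[0,0,0,0]]' 0.15;python3 go.py .4978 -.0083 .0285 93.2
```

```text
time: 11.5
tool_pos: [0.4985, -0.008, 0.0825]
ee_rot: [3.14, 0.0, 1.627]
wrist_force: [-0.7, 0.0, 1.0]
width: 0.0401
t 11.50 pos [ 0.4985 -0.008   0.0825] rpy(deg) [1.7989e+02 2.0000e-02 9.3240e+01] F [-0.7  0.   1. ] w 0.0401 j6 -0.19
turn units 0.000 (max .11/row) then shift units [-0.0012 -0.0034  0.2699] mm [-0.2 -0.7 54. ]
```

```bash
python3 -m crank '[[0,-0.003,0.07,0],[0,0,0.07,0],[0,0,0.07,0],[0,0,0.06,0],[0,0,0,0],[0,0,0,0],[0,0,0,0],[0,0,0,0],[0,0,0,0],[0,0,0,0]]' 0.15;python3 go.py .4978 -.0083 .0285 93.2; python3 -m crank '[[0,0,0,0],[0,0,0,0],[0,0,0,0],[0,0,0,0],[0,0,0,0],[0,0,0,0],[0,0,0,0],[0,0,0,0],[0,0,0,0],[0,0,0,0]]' 1;python3 go.py .4978 -.0083 .0285 93.2
```

```text
time: 12.75
tool_pos: [0.4972, -0.008, 0.0273]
ee_rot: [3.142, -0.0, 1.627]
wrist_force: [0.5, 0.1, 0.3]
width: 0.0402
t 12.75 pos [ 0.4972 -0.008   0.0273] rpy(deg) [ 1.800e+02 -1.000e-02  9.324e+01] F [0.5 0.1 0.3] w 0.0402 j6 -0.19
turn units 0.000 (max .11/row) then shift units [-0.0019  0.0031 -0.0059] mm [-0.4  0.6 -1.2]
time: 14.0
tool_pos: [0.4971, -0.008, 0.0274]
ee_rot: [-3.141, -0.0, 1.627]
wrist_force: [1.1, -0.4, -0.4]
width: 0.0099
t 14.00 pos [ 0.4971 -0.008   0.0274] rpy(deg) [-1.7999e+02 -1.0000e-02  9.3230e+01] F [ 1.1 -0.4 -0.4] w 0.0099 j6 -0.19
turn units 0.000 (max .11/row) then shift units [-0.0017  0.0033 -0.0054] mm [-0.3  0.7 -1.1]
```

```bash
python3 -m crank '[[0,0,-0.03,0],[0,0,-0.1,0],[0,0,-0.12,0],[0,0,-0.12,0],[0,0,-0.12,0],[0,0,0,0.062],[0,0,0,0.062],[0,0,0,0],[0,0,0,0],[0,0,0,0]]' 1;python3 go.py .550 -.333 .0195 82
```

```text
time: 15.25
tool_pos: [0.4971, -0.008, 0.1254]
ee_rot: [-3.141, -0.0, 1.433]
wrist_force: [-0.2, 0.9, -0.3]
width: 0.0098
t 15.25 pos [ 0.4971 -0.008   0.1254] rpy(deg) [-179.99   -0.     82.11] F [-0.2  0.9 -0.3] w 0.0098 j6 0.01
turn units 0.001 (max .11/row) then shift units [-1.5724  0.488   0.5297] mm [-314.5   97.6  105.9]
```

```bash
python3 -m crank '[[-0.15,0.05,0,0],[-0.2,0.06,0,0],[-0.2,0.06,0,0],[-0.2,0.06,0,0],[-0.2,0.06,0,0],[-0.2,0.06,0,0],[-0.2,0.06,0,0],[-0.15,0.05,0,0],[-0.07,0.028,0,0],[0,0,0,0]]' 1;python3 go.py .550 -.333 .0195 82;  python3 - <<'E'
from h import *
p,d=snap("scene","s3");crop(p,100,70,360,265,3,"s3c");p,d=snap("top","t3");crop(p,280,160,520,340,3,"t3c")
E
```

```text
time: 16.5
tool_pos: [0.5505, -0.3327, 0.125]
ee_rot: [-3.141, -0.001, 1.432]
wrist_force: [0.3, 0.3, -1.2]
width: 0.01
t 16.50 pos [ 0.5505 -0.3327  0.125 ] rpy(deg) [-1.7996e+02 -5.0000e-02  8.2040e+01] F [ 0.3  0.3 -1.2] w 0.0100 j6 -0.49
turn units 0.000 (max .11/row) then shift units [-0.002  -0.0021  0.5273] mm [ -0.4  -0.4 105.5]
```

View pics/s3c.png

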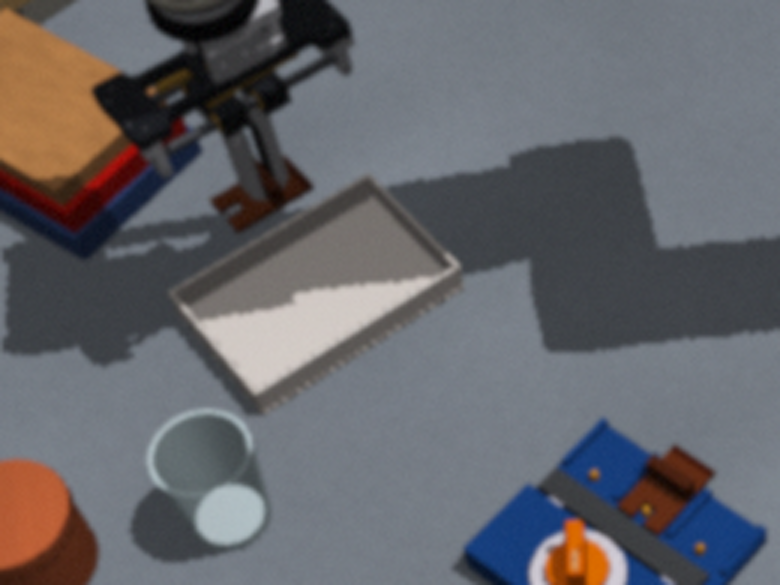

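View pics/t3c.png

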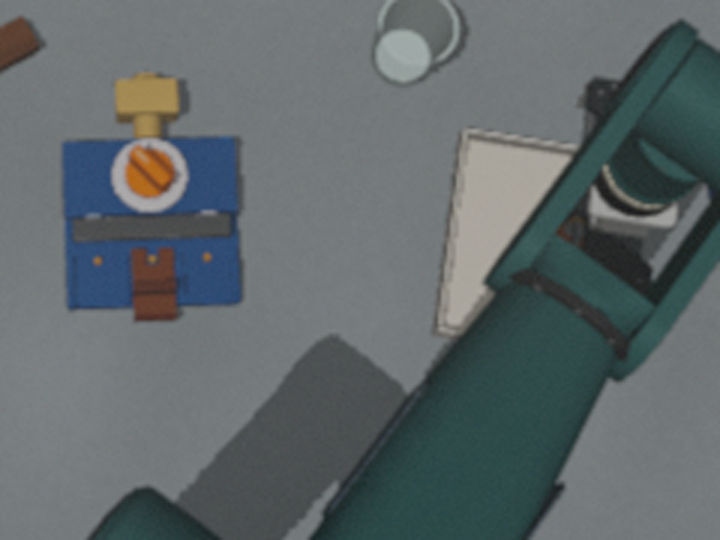

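```bash
python3 - <<'E'
from h import *
c=[ray("scene",u/3+100,v/3+70,.03)[:2] for u,v in((370,180),(462,264),(262,408),(172,292))];print(np.round(c,4),np.mean(c,0))
c=[ray("top",u/3+280,v/3+160,.03)[:2] for u,v in((462,128),(436,334))];print(np.round(c,4))
E
```

```text
[[ 0.4486 -0.3466]
 [ 0.4593 -0.2222]
 [ 0.6634 -0.2358]
 [ 0.6384 -0.3784]] [ 0.5524465  -0.29574519]
[[ 0.6559 -0.2503]
 [ 0.4557 -0.2234]]
```

```bash
python3 -m crank '[[0,0,0.1,0],[0,0,0.12,0],[0,0,0.12,0],[0,0,0.1,0],[0,0,0.05,0],[0,0,0.035,0],[0,0,0,0],[0,0,0,0],[0,0,0,0],[0,0,0,0]]' 1; python3 go.py .550 -.333 .0195 82;
```

```text
time: 17.85
tool_pos: [0.5508, -0.3327, 0.021]
ee_rot: [3.141, 0.0, 1.432]
wrist_force: [-1.0, -0.5, -0.6]
width: 0.0097
t 17.85 pos [ 0.5508 -0.3327  0.021 ] rpy(deg) [1.7995e+02 2.0000e-02 8.2070e+01] F [-1.  -0.5 -0.6] w 0.0097 j6 -0.49
turn units 0.001 (max .11/row) then shift units [-0.0021 -0.0036  0.0076] mm [-0.4 -0.7  1.5]
```

```bash
python3 -m crank '[[0,0,0,0],[0,0,0,0],[0,0,0,0],[0,0,-0.1,0],[0,0,-0.12,0],[0,0,-0.12,0],[0,0,-0.12,0],[0,0,-0.1,0],[0,0,0,0],[0,0,0,0]]' 0.15; python3 go.py .4949 .0437 .0285 93.2;
```

```text
time: 19.1
tool_pos: [0.5502, -0.3322, 0.1318]
ee_rot: [-3.141, -0.001, 1.432]
wrist_force: [-0.3, 0.2, -0.4]
width: 0.0402
t 19.10 pos [ 0.5502 -0.3322  0.1318] rpy(deg) [-1.7994e+02 -4.0000e-02  8.2070e+01] F [-0.3  0.2 -0.4] w 0.0402 j6 -0.49
turn units -0.124 (max .11/row) then shift units [ 1.8922 -0.171   0.5163] mm [378.4 -34.2 103.3]
```

Now the middle worn blade.

```bash
python3 -m crank '[[0,0,0,-0.062],[0,0,0,-0.062],[0.24,-0.021,0,0],[0.24,-0.021,0,0],[0.24,-0.021,0,0],[0.24,-0.021,0,0],[0.24,-0.021,0,0],[0.24,-0.022,0,0],[0.24,-0.022,0,0],[0.21,-0.022,0,0]]' 0.15; python3 go.py .4949 .0437 .0285 93.2;
```

```text
time: 20.35
tool_pos: [0.4937, 0.0447, 0.1309]
ee_rot: [-3.139, -0.0, 1.628]
wrist_force: [0.8, 0.2, 0.2]
width: 0.04
t 20.35 pos [0.4937 0.0447 0.1309] rpy(deg) [-1.7984e+02 -3.0000e-02  9.3260e+01] F [0.8 0.2 0.2] w 0.0400 j6 -0.08
turn units 0.001 (max .11/row) then shift units [-0.0052  0.0059  0.5121] mm [ -1.    1.2 102.4]
```

```bash
python3 -m crank '[[-0.005,0.003,0.12,0],[0,0,0.12,0],[0,0,0.12,0],[0,0,0.1,0],[0,0,0.055,0],[0,0,0,0],[0,0,0,0],[0,0,0,0],[0,0,0,0],[0,0,0,0]]' 0.15;python3 go.py .4949 .0437 .0285 93.2; python3 -m crank '[[0,0,0,0],[0,0,0,0],[0,0,0,0],[0,0,0,0],[0,0,0,0],[0,0,-0.04,0],[0,0,-0.11,0],[0,0,-0.12,0],[0,0,-0.12,0],[0,0,-0.1,0]]' 1;python3 go.py .559 -.27 .0195 82
```

```text
time: 21.6
tool_pos: [0.4958, 0.0421, 0.0296]
ee_rot: [3.141, -0.0, 1.627]
wrist_force: [0.2, 0.2, -1.0]
width: 0.0397
t 21.60 pos [0.4958 0.0421 0.0296] rpy(deg) [179.98  -0.    93.23] F [ 0.2  0.2 -1. ] w 0.0397 j6 -0.09
turn units 0.000 (max .11/row) then shift units [ 0.0085 -0.0041  0.0054] mm [ 1.7 -0.8  1.1]
time: 22.85
tool_pos: [0.496, 0.042, 0.129]
ee_rot: [3.14, 0.0, 1.627]
wrist_force: [-0.1, 0.6, -0.9]
width: 0.0096
t 22.85 pos [0.496 0.042 0.129] rpy(deg) [179.93   0.    93.23] F [-0.1  0.6 -0.9] w 0.0096 j6 -0.09
turn units 0.125 (max .11/row) then shift units [-1.5012  0.5293  0.5475] mm [-300.2  105.9  109.5]
```

```bash
python3 -m crank '[[0,0,0,0.062],[0,0,0,0.062],[-0.2,0.07,0,0],[-0.2,0.07,0,0],[-0.2,0.07,0,0],[-0.2,0.07,0,0],[-0.2,0.07,0,0],[-0.2,0.07,0,0],[-0.2,0.07,0,0],[-0.1,0.039,0,0]]' 1; python3 go.py .559 -.27 .0195 82
```

```text
time: 24.1
tool_pos: [0.5591, -0.2716, 0.1274]
ee_rot: [-3.141, -0.0, 1.431]
wrist_force: [0.1, 0.6, -0.9]
width: 0.0098
t 24.10 pos [ 0.5591 -0.2716  0.1274] rpy(deg) [-1.7999e+02 -1.0000e-02  8.1960e+01] F [ 0.1  0.6 -0.9] w 0.0098 j6 -0.40
turn units -0.000 (max .11/row) then shift units [ 0.0077 -0.0018  0.5397] mm [  1.5  -0.4 107.9]
```

```bash
python3 -m crank '[[0,0,0,0],[0,0,0.1,0],[0,0,0.12,0],[0,0,0.12,0],[0,0,0.11,0],[0,0,0.06,0],[0,0,0.03,0],[0,0,0,0],[0,0,0,0],[0,0,0,0]]' 1; python3 go.py .559 -.27 .0195 82;
```

```text
time: 25.35
tool_pos: [0.5595, -0.2699, 0.0201]
ee_rot: [3.14, 0.0, 1.432]
wrist_force: [-0.2, 0.3, -0.9]
width: 0.0096
t 25.35 pos [ 0.5595 -0.2699  0.0201] rpy(deg) [1.7994e+02 2.0000e-02 8.2070e+01] F [-0.2  0.3 -0.9] w 0.0096 j6 -0.40
turn units 0.001 (max .11/row) then shift units [-0.0009 -0.0024  0.0028] mm [-0.2 -0.5  0.6]
```

Release, rise, and swing towards home while imaging.

```bash
python3 -m crank '[[0,0,0,0],[0,0,0,0],[0,0,0,0],[0,0,-0.1,0],[0,0,-0.12,0],[0,0,-0.12,0],[0,0,-0.12,0],[0,0,-0.1,0],[0,0,0,0],[0,0,0,0]]' 0.15; python3 - <<'E'
from m import *
for n in("scene","top"):
    p,d=snap(n,n+"4");crop(p,100 if n=="scene" else 200,100,500 if n=="scene" else 500,400 if n=="scene" else 325,2 if n=="scene" else 2.6,n+"4c")
    H=hsv(p);m=(H[...,0]>55)&(H[...,0]<80)&(H[...,1]>110)&(H[...,2]>40)
    for A,c,l in comps(m): 
        if 150<c[0]<500 and 180<c[1]<380: print(n,A,c.round(1),ray(n,*c,0.02).round(4))
E
```

```text
time: 26.6
tool_pos: [0.559, -0.2696, 0.1314]
ee_rot: [-3.141, -0.0, 1.432]
wrist_force: [-0.4, -0.8, 0.4]
width: 0.04
scene 101 [408.1 263.6] [0.4323 0.2402 0.02  ]
scene 113 [453.4 301.4] [0.4396 0.3677 0.02  ]
scene 103 [362.  340.4] [0.6364 0.2798 0.02  ]
top 39 [250.2 206.5] [0.6329 0.2789 0.02  ]
top 37 [215.5 273.7] [0.4351 0.3669 0.02  ]
top 33 [261.  277.2] [0.4286 0.2384 0.02  ]
```

View pics/scene4c.png

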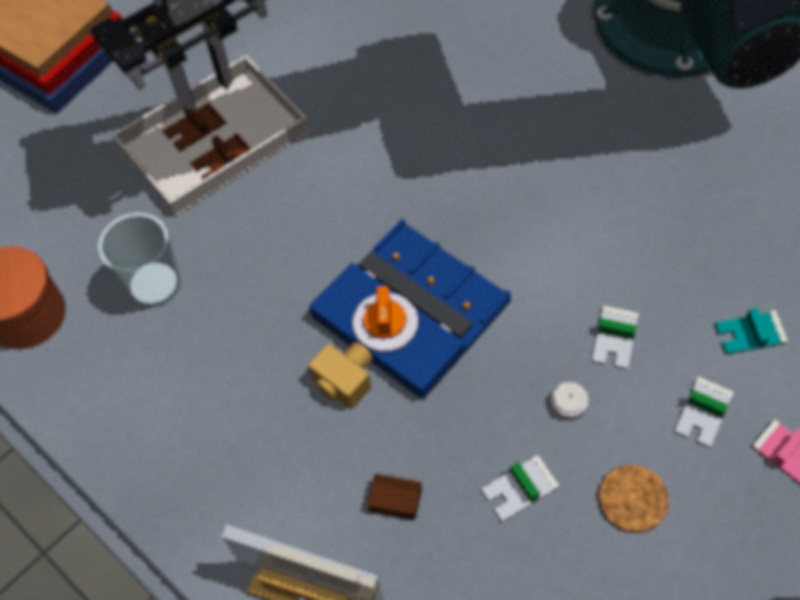

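View pics/top4c.png

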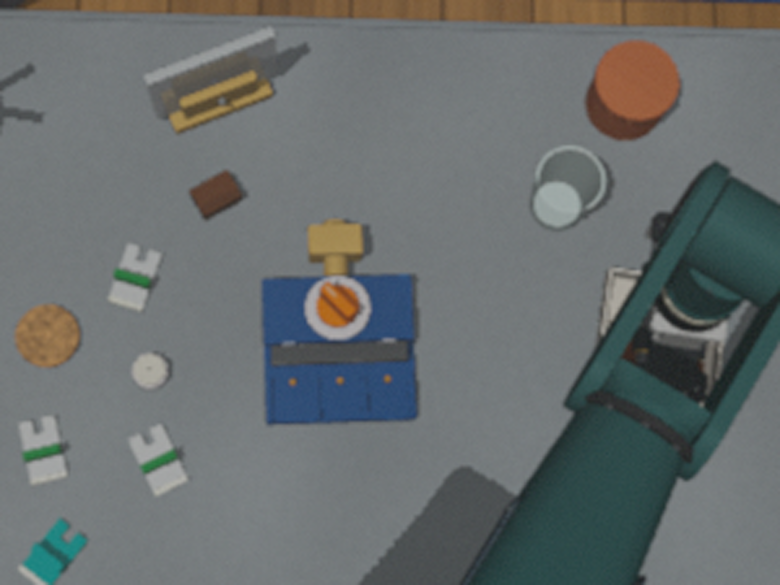

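```bash
cat > fb.py <<'E'
from m import *
import sys
def fresh(n,p):
    out=[]
    H0=hsv(p);g0=(H0[...,0]>55)&(H0[...,0]<80)&(H0[...,1]>110)&(H0[...,2]>40)
    for A,c,l in comps(g0,15):
        w=ray(n,*c,.02)
        if not(.3<w[0]<.75 and -.1<w[1]<.5): continue
        big,H,wr=up(n,p,w,25,8)
        g=(H[...,0]>50)&(H[...,0]<85)&(H[...,1]>90)&(H[...,2]>30)
        gc=max(comps(g,50),key=lambda t:t[0])[2]
        v,u=np.nonzero(gc);q=wr(np.c_[u,v],.018)
        ra=cv2.minAreaRect(q);e=np.linalg.svd(q-q.mean(0),full_matrices=False)[2][0];rib=np.degrees(np.arctan2(e[1],e[0]))%180-90
        wh=((H[...,1]<45)&(H[...,2]>125))|gc
        wc=[x for x in comps(cv2.morphologyEx(wh.astype(np.uint8),cv2.MORPH_CLOSE,np.ones((13,13))),500)]
        wc=max(wc,key=lambda t:(t[2]&gc).sum())[2]
        v,u=np.nonzero(wc);r=cv2.minAreaRect(wr(np.c_[u,v],.006));b=cv2.boxPoints(r)
        i=0 if np.linalg.norm(b[1]-b[0])>np.linalg.norm(b[2]-b[1]) else 1;s=b[i+1]-b[i]
        yaw=(np.degrees(np.arctan2(s[1],s[0]))+90)%180-90
        print(n,"rib",np.round(q.mean(0),4),"ribyaw %.1f"%rib,"plate c",np.round(r[0],4),np.round(r[1],3),"yaw %.1f"%yaw, "A",A)
if __name__=="__main__":
    k=sys.argv[1]
    for n in("scene","top"):
        f=f"pics/{n}{k}.png"
        import os
        p=cv2.imread(f)[:,:,::-1] if os.path.exists(f) else snap(n,n+k)[0]
        fresh(n,np.ascontiguousarray(p))
E
python3 fb.py 4; python3 -c "
from h import *
print(ray('top',*([0,0]),0))
for u,v in((257.5,242),): print('teal',ray('top',u,v,.02))"
```

```text
scene rib [0.4316 0.2396] ribyaw 29.1 plate c [0.4239 0.2359] [0.132 0.115] yaw 39.3 A 101
scene rib [0.4386 0.3673] ribyaw 15.7 plate c [0.4304 0.3636] [0.127 0.11 ] yaw 36.9 A 113
scene rib [0.6357 0.2789] ribyaw -17.5 plate c [0.6295 0.2752] [0.11  0.106] yaw 41.7 A 103
scene rib [0.7499 0.4896] ribyaw 24.0 plate c [0.7429 0.4887] [0.084 0.097] yaw -47.7 A 453
top rib [0.6334 0.2786] ribyaw -16.1 plate c [0.6381 0.2786] [0.045 0.075] yaw -15.8 A 39
top rib [0.4354 0.3669] ribyaw 15.3 plate c [0.4371 0.3696] [0.145 0.142] yaw 3.1 A 37
top rib [0.4289 0.2391] ribyaw 28.0 plate c [0.4328 0.242 ] [0.143 0.145] yaw -88.5 A 33
[1.28594464 1.10051255 0.        ]
teal [0.52914262 0.25298066 0.02      ]
```

```bash
sed -i 's/H\[...,2\]>125/H[...,2]>155/; s/<45)/<40)/' fb.py; python3 fb.py 4
```

```text
scene rib [0.4316 0.2396] ribyaw 29.1 plate c [0.4337 0.2418] [0.073 0.042] yaw 28.5 A 101
scene rib [0.4386 0.3673] ribyaw 15.7 plate c [0.4411 0.3685] [0.073 0.043] yaw 15.7 A 113
scene rib [0.6357 0.2789] ribyaw -17.5 plate c [0.6212 0.2808] [0.046 0.036] yaw 73.2 A 103
scene rib [0.7499 0.4896] ribyaw 24.0 plate c [0.7482 0.4885] [0.077 0.079] yaw -47.5 A 453
top rib [0.6334 0.2786] ribyaw -16.1 plate c [0.6384 0.2798] [0.042 0.068] yaw -15.4 A 39
top rib [0.4354 0.3669] ribyaw 15.3 plate c [0.4399 0.3698] [0.069 0.041] yaw 15.9 A 37
top rib [0.4289 0.2391] ribyaw 28.0 plate c [0.4323 0.2416] [0.069 0.04 ] yaw 28.4 A 33
```

```bash
python3 go.py .4286 .2393 .0145 118.5;  python3 -m crank '[[0,0,0,-0.1],[0,0,0,-0.1],[0,0,0,-0.1],[0,0,0,-0.1],[0,0,0,-0.005],[0,0,0,0],[0,0,0,0],[0,0,0,0],[0,0,0,0],[0,0,0,0]]' 0.15;python3 go.py .4286 .2393 .0145 118.5
```

```text
t 26.70 pos [ 0.5585 -0.2694  0.1303] rpy(deg) [-1.7989e+02 -5.0000e-02  8.2070e+01] F [ 1.2  0.2 -0.6] w 0.0401 j6 -0.40
turn units -0.405 (max .11/row) then shift units [2.5451 0.6426 0.5788] mm [509.  128.5 115.8]
time: 27.95
tool_pos: [0.5592, -0.2697, 0.1315]
ee_rot: [3.141, 0.0, 2.068]
wrist_force: [-1.0, 0.6, 0.6]
width: 0.0398
t 27.95 pos [ 0.5592 -0.2697  0.1315] rpy(deg) [179.99   0.   118.51] F [-1.   0.6  0.6] w 0.0398 j6 -1.04
turn units 0.000 (max .11/row) then shift units [2.548  0.6407 0.5851] mm [509.6 128.1 117. ]
```

```bash
python3 -m crank '[[0.2,0.05,0,0],[0.27,0.07,0,0],[0.27,0.07,0,0],[0.27,0.07,0,0],[0.27,0.07,0,0],[0.27,0.07,0,0],[0.27,0.07,0,0],[0.27,0.07,0,0],[0.27,0.07,0,0],[0.188,0.031,0,0]]' 0.15;python3 go.py .4286 .2393 .0145 118.5
```

```text
time: 29.2
tool_pos: [0.4276, 0.2415, 0.1318]
ee_rot: [3.141, -0.0, 2.07]
wrist_force: [0.2, -0.4, 0.5]
width: 0.0401
t 29.20 pos [0.4276 0.2415 0.1318] rpy(deg) [ 1.7995e+02 -1.0000e-02  1.1862e+02] F [ 0.2 -0.4  0.5] w 0.0401 j6 -0.10
turn units 0.001 (max .11/row) then shift units [-0.0118 -0.0009  0.5865] mm [ -2.4  -0.2 117.3]
```

```bash
python3 -m crank '[[0,0,0.1,0],[0,0,0.12,0],[0,0,0.12,0],[0,0,0.1,0],[0,0,0.05,0],[0,0,0,0],[0,0,0,0],[0,0,0,0],[0,0,0,0],[0,0,0,0]]' 0.15;python3 go.py .4286 .2393 .0145 118.5; python3 fb.py 5
```

```text
time: 30.45
tool_pos: [0.4286, 0.2394, 0.0338]
ee_rot: [3.141, 0.0, 2.069]
wrist_force: [-1.1, -0.3, -0.1]
width: 0.0401
t 30.45 pos [0.4286 0.2394 0.0338] rpy(deg) [179.96   0.   118.52] F [-1.1 -0.3 -0.1] w 0.0401 j6 -0.10
turn units 0.000 (max .11/row) then shift units [-0.0003 -0.0003  0.0964] mm [-0.1 -0.1 19.3]
scene rib [0.4386 0.3673] ribyaw 15.5 plate c [0.4412 0.3683] [0.073 0.043] yaw 15.3 A 112
scene rib [0.6357 0.2789] ribyaw -17.6 plate c [0.6211 0.2809] [0.046 0.036] yaw 73.2 A 101
scene rib [0.7499 0.4896] ribyaw 24.9 plate c [0.748  0.4888] [0.077 0.079] yaw -47.3 A 453
top rib [0.6334 0.2786] ribyaw -16.1 plate c [0.6384 0.2801] [0.042 0.067] yaw -15.3 A 41
top rib [0.4343 0.3707] ribyaw 14.8 plate c [0.4387 0.3736] [0.068 0.033] yaw 15.9 A 32
```

Positioned to within 0.1 mm; descend and grip.

```bash
python3 -m crank '[[0,0,0.04,0],[0,0,0.035,0],[0,0,0.02,0],[0,0,0,0],[0,0,0,0],[0,0,0,0],[0,0,0,0],[0,0,0,0],[0,0,0,0],[0,0,0,0]]' 0.15; python3 -m crank '[[0,0,0,0],[0,0,0,0],[0,0,0,0],[0,0,0,0],[0,0,0,0],[0,0,0,0],[0,0,0,0],[0,0,0,0],[0,0,0,0],[0,0,0,0]]' 1;python3 go.py .4286 .2393 .0145 118.5;
```

```text
time: 31.8
tool_pos: [0.4284, 0.2393, 0.0145]
ee_rot: [3.142, -0.0, 2.069]
wrist_force: [-0.1, 0.2, 0.4]
width: 0.0398
time: 33.05
tool_pos: [0.4285, 0.2393, 0.0145]
ee_rot: [3.141, -0.0, 2.069]
wrist_force: [0.4, 0.8, 0.4]
width: 0.0096
t 33.05 pos [0.4285 0.2393 0.0145] rpy(deg) [179.99  -0.   118.53] F [0.4 0.8 0.4] w 0.0096 j6 -0.10
turn units 0.000 (max .11/row) then shift units [-0.0003  0.0005  0.    ] mm [-0.1  0.1  0. ]
```

```bash
python3 -m crank '[[0,0,-0.05,0],[0,0,-0.1,0],[0,0,-0.12,0],[0,0,-0.12,0],[0,0,-0.05,0.07],[0,0,0,0.07],[0,0,0,0.07],[0,0,0,0.072],[0,0,0,0],[0,0,0,0]]' 1;python3 go.py .4893 .0955 .06 93.1
```

```text
time: 34.3
tool_pos: [0.4284, 0.2392, 0.1027]
ee_rot: [3.142, -0.0, 1.627]
wrist_force: [-0.7, 0.6, -0.9]
width: 0.0097
t 34.30 pos [0.4284 0.2392 0.1027] rpy(deg) [180.    -0.    93.23] F [-0.7  0.6 -0.9] w 0.0097 j6 0.34
turn units 0.001 (max .11/row) then shift units [-0.7341  0.2654  0.2134] mm [-146.8   53.1   42.7]
```

```bash
python3 -m crank '[[-0.12,0.04,0,0],[-0.2,0.07,0,0],[-0.2,0.07,0,0],[-0.14,0.055,0,0],[-0.074,0.03,0,0],[0,0,0.08,0],[0,0,0.08,0],[0,0,0.053,0],[0,0,0,0],[0,0,0,0]]' 1;python3 go.py .4893 .0955 .0285 93.1; python3 - <<'E'
from h import *
p,d=snap("scene","s6");crop(p,240,190,400,310,5,"s6c")
E
```

```text
time: 35.55
tool_pos: [0.4896, 0.0961, 0.0601]
ee_rot: [3.141, -0.0, 1.626]
wrist_force: [-0.6, 0.5, -1.3]
width: 0.0097
t 35.55 pos [0.4896 0.0961 0.0601] rpy(deg) [ 1.7997e+02 -1.0000e-02  9.3190e+01] F [-0.6  0.5 -1.3] w 0.0097 j6 0.02
turn units 0.001 (max .11/row) then shift units [-0.0027 -0.0015  0.158 ] mm [-0.5 -0.3 31.6]
```

View pics/s6c.png

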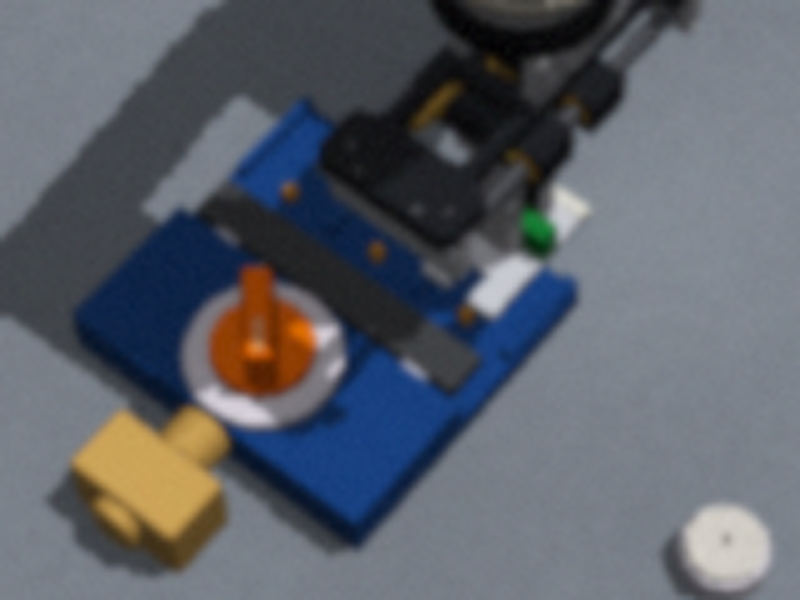

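```bash
python3 -m crank '[[-0.002,-0.001,0.03,0],[0,0,0.03,0],[0,0,0.03,0],[0,0,0.015,0],[0,0,0.015,0],[0,0,0.01,0],[0,0,0.01,0],[0,0,0.01,0],[0,0,0.005,0],[0,0,0,0]]' 1;python3 go.py .4923 .0957 .0285 93.1
```

```text
time: 36.85
tool_pos: [0.4892, 0.0952, 0.0288]
ee_rot: [-3.142, -0.0, 1.626]
wrist_force: [1.0, -0.8, -1.4]
width: 0.01
t 36.85 pos [0.4892 0.0952 0.0288] rpy(deg) [-1.800e+02 -1.000e-02  9.314e+01] F [ 1.  -0.8 -1.4] w 0.0100 j6 0.02
turn units 0.000 (max .11/row) then shift units [0.0016 0.0156 0.0017] mm [0.3 3.1 0.3]
```

```bash
python3 -m crank '[[0,0.005,0,0],[0,0.005,0,0],[0,0.003,0,0],[0,0.0025,0,0],[0,0.0025,0,0],[0,0.0025,0,0],[0,0.0025,0,0],[0,0,0,0],[0,0,0,0],[0,0,0,0]]' 1;python3 go.py .4923 .0957 .0285 93.1
```

```text
time: 38.1
tool_pos: [0.4938, 0.0954, 0.0289]
ee_rot: [-3.142, -0.0, 1.626]
wrist_force: [-0.7, 0.1, -1.0]
width: 0.0097
t 38.10 pos [0.4938 0.0954 0.0289] rpy(deg) [-180.     -0.     93.14] F [-0.7  0.1 -1. ] w 0.0097 j6 0.02
turn units 0.000 (max .11/row) then shift units [ 0.0017 -0.0074  0.0019] mm [ 0.3 -1.5  0.4]
```

```bash
python3 -m crank '[[0,0.0025,0,0],[0,0.0025,0,0],[0,0.0025,0,0],[0,0.0025,0,0],[0,0,0,0],[0,0,0,0],[0,0,0,0],[0,0,0,0],[0,0,0,0],[0,0,0,0]]' 1;python3 go.py .4923 .0957 .0285 93.1
```

```text
time: 39.35
tool_pos: [0.4941, 0.0955, 0.0286]
ee_rot: [-3.138, 0.0, 1.626]
wrist_force: [-6.5, 0.3, 3.0]
width: 0.0098
t 39.35 pos [0.4941 0.0955 0.0286] rpy(deg) [-179.78    0.     93.15] F [-6.5  0.3  3. ] w 0.0098 j6 0.02
turn units 0.001 (max .11/row) then shift units [ 0.0015 -0.0091  0.0007] mm [ 0.3 -1.8  0.1]
```

```bash
python3 -m crank '[[0,-0.01,0,0],[0,-0.006,0,0],[0,0,0.002,0],[0,0,0,0],[0,0,0,0],[0,0,0,0],[0,0,0,0],[0,0,0,0],[0,0,0,0],[0,0,0,0]]' 1;python3 go.py .4923 .0957 .0285 93.1;python3 -m crank '[[0,0,0,0],[0,0,0,0],[0,0,0,0],[0,0,-0.03,0],[0,0,-0.1,0],[0,0,-0.12,0],[0,0,-0.12,0],[0,0,-0.12,0],[0,0,0,0],[0,0,0,0]]' 0.15;python3 go.py .4357 .3678 .0145 105.7; python3 fb.py 7;python3 - <<'E'
from h import *
p=cv2.imread("pics/scene7.png")[:,:,::-1];crop(p,240,190,400,310,5,"s7c")
E
```

```text
time: 40.6
tool_pos: [0.4927, 0.0954, 0.0285]
ee_rot: [3.141, -0.0, 1.626]
wrist_force: [-1.0, -0.5, 0.1]
width: 0.0103
t 40.60 pos [0.4927 0.0954 0.0285] rpy(deg) [179.99  -0.    93.14] F [-1.  -0.5  0.1] w 0.0103 j6 0.02
turn units 0.000 (max .11/row) then shift units [ 0.0016 -0.0019 -0.    ] mm [ 0.3 -0.4 -0. ]
time: 41.85
tool_pos: [0.4922, 0.0954, 0.1257]
ee_rot: [-3.141, -0.0, 1.626]
wrist_force: [-1.3, 1.3, -1.0]
width: 0.04
t 41.85 pos [0.4922 0.0954 0.1257] rpy(deg) [-179.94   -0.     93.14] F [-1.3  1.3 -1. ] w 0.0400 j6 0.02
turn units -0.140 (max .11/row) then shift units [1.3878 0.0968 0.5562] mm [277.6  19.4 111.2]
scene rib [0.4883 0.0905] ribyaw -0.2 plate c [0.4909 0.088 ] [0.074 0.047] yaw 2.9 A 98
scene rib [0.4386 0.3673] ribyaw 15.7 plate c [0.441  0.3684] [0.073 0.044] yaw 15.4 A 114
scene rib [0.6357 0.2789] ribyaw -17.4 plate c [0.6211 0.281 ] [0.046 0.036] yaw 72.8 A 102
top rib [0.6334 0.2785] ribyaw -16.2 plate c [0.6383 0.28  ] [0.042 0.067] yaw -15.3 A 39
top rib [0.4354 0.3668] ribyaw 15.3 plate c [0.4398 0.3699] [0.068 0.041] yaw 15.6 A 38
```

View pics/s7c.png

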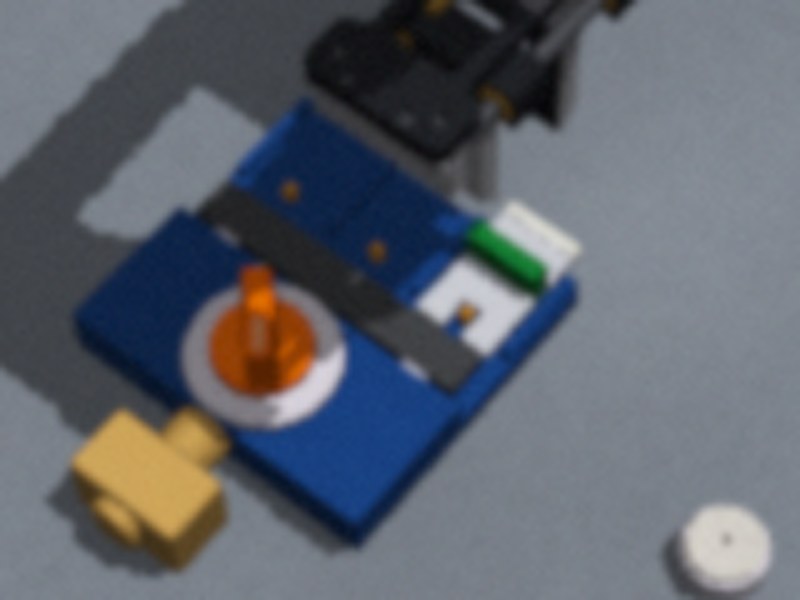

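```bash
python3 -m crank '[[0,0,0,-0.07],[0,0,0,-0.069],[0.15,0.01,0,0],[0.24,0.017,0,0],[0.25,0.017,0,0],[0.25,0.018,0,0],[0.25,0.018,0,0],[0.16,0.011,0,0],[0.088,0.006,0,0],[0,0,0,0]]' 0.15;python3 -m crank '[[0,0,0.08,0],[0,0,0.12,0],[0,0,0.12,0],[0,0,0.1,0],[0,0,0.03,0],[0,0,0,0],[0,0,0,0],[0,0,0,0],[0,0,0,0],[0,0,0,0]]' 0.15;python3 go.py .4357 .3678 .0145 105.6; python3 fb.py 8
```

```text
time: 43.2
tool_pos: [0.4359, 0.3681, 0.1256]
ee_rot: [-3.14, 0.001, 1.845]
wrist_force: [0.6, -0.1, 0.7]
width: 0.0401
time: 44.45
tool_pos: [0.4365, 0.3681, 0.0368]
ee_rot: [3.141, -0.0, 1.844]
wrist_force: [-0.7, -0.0, -0.1]
width: 0.0397
t 44.45 pos [0.4365 0.3681 0.0368] rpy(deg) [ 1.7997e+02 -1.0000e-02  1.0566e+02] F [-0.7 -0.  -0.1] w 0.0397 j6 0.33
turn units 0.001 (max .11/row) then shift units [-0.0002 -0.0043  0.1116] mm [-0.  -0.9 22.3]
scene rib [0.4881 0.0909] ribyaw -0.1 plate c [0.4913 0.0876] [0.075 0.047] yaw 5.6 A 99
scene rib [0.6357 0.2789] ribyaw -17.6 plate c [0.6386 0.2761] [0.047 0.073] yaw -16.1 A 101
top rib [0.6333 0.2785] ribyaw -16.2 plate c [0.6384 0.28  ] [0.042 0.068] yaw -15.3 A 42
top rib [0.4942 0.0954] ribyaw 4.0 plate c [0.5114 0.0962] [0.043 0.042] yaw 2.2 A 45
```

```bash
python3 -m crank '[[0,-0.004,0.05,0],[0,0,0.04,0],[0,0,0.022,0],[0,0,0,0],[0,0,0,0],[0,0,0,0],[0,0,0,0],[0,0,0,0],[0,0,0,0],[0,0,0,0]]' 0.15; python3 go.py .4357 .3678 .0145 105.6;python3 -m crank '[[0,0,0,0],[0,0,0,0],[0,0,0,0],[0,0,0,0],[0,0,0,0],[0,0,-0.05,0],[0,0,-0.1,0],[0,0,-0.12,0],[0,0,-0.12,0],[0,0,-0.06,0]]' 1;python3 go.py .4919 .0437 .06 93.1;
```

```text
time: 45.8
tool_pos: [0.4357, 0.3678, 0.0141]
ee_rot: [3.141, -0.0, 1.844]
wrist_force: [-0.4, 0.6, -0.2]
width: 0.0398
t 45.80 pos [0.4357 0.3678 0.0141] rpy(deg) [179.99  -0.   105.65] F [-0.4  0.6 -0.2] w 0.0398 j6 0.33
turn units 0.001 (max .11/row) then shift units [ 0.0002  0.0003 -0.0019] mm [ 0.   0.1 -0.4]
time: 47.05
tool_pos: [0.4363, 0.3682, 0.1062]
ee_rot: [3.139, -0.001, 1.844]
wrist_force: [-0.2, -0.2, -1.6]
width: 0.0099
t 47.05 pos [0.4363 0.3682 0.1062] rpy(deg) [ 1.7984e+02 -6.0000e-02  1.0565e+02] F [-0.2 -0.2 -1.6] w 0.0099 j6 0.33
turn units 0.139 (max .11/row) then shift units [-1.635   0.1899  0.2312] mm [-327.    38.    46.2]
```

```bash
python3 -m crank '[[0,0,0,0.07],[0,0,0,0.069],[-0.15,0.017,0,0],[-0.25,0.029,0,0],[-0.25,0.029,0,0],[-0.25,0.029,0,0],[-0.25,0.029,0,0],[-0.25,0.029,0,0],[-0.15,0.018,0,0],[-0.085,0.01,0,0]]' 1;python3 -m crank '[[0,0,0,0],[0,0,0,0],[0,0,0.05,0],[0,0,0.1,0],[0,0,0.07,0],[0,0,0.01,0],[0,0,0,0],[0,0,0,0],[0,0,0,0],[0,0,0,0]]' 1;python3 go.py .4922 .0435 .0285 93.1;
```

```text
time: 48.3
tool_pos: [0.4914, 0.0419, 0.1038]
ee_rot: [-3.141, -0.0, 1.624]
wrist_force: [1.1, -0.4, -1.4]
width: 0.0098
time: 49.55
tool_pos: [0.4918, 0.0432, 0.0585]
ee_rot: [3.141, -0.0, 1.626]
wrist_force: [0.1, -0.2, -1.2]
width: 0.0097
t 49.55 pos [0.4918 0.0432 0.0585] rpy(deg) [179.95  -0.    93.14] F [ 0.1 -0.2 -1.2] w 0.0097 j6 -0.08
turn units 0.000 (max .11/row) then shift units [0.0012 0.0023 0.1498] mm [ 0.2  0.5 30. ]
```

```bash
python3 -m crank '[[0.001,0.002,0.03,0],[0,0,0.03,0],[0,0,0.03,0],[0,0,0.015,0],[0,0,0.015,0],[0,0,0.01,0],[0,0,0.01,0],[0,0,0.01,0],[0,0,0,0],[0,0,0,0]]' 1;python3 go.py .4952 .0437 .0281 93.1
```

```text
time: 50.8
tool_pos: [0.4919, 0.0435, 0.0281]
ee_rot: [3.142, -0.0, 1.626]
wrist_force: [-0.2, -0.1, -1.4]
width: 0.0097
t 50.80 pos [0.4919 0.0435 0.0281] rpy(deg) [179.99  -0.    93.14] F [-0.2 -0.1 -1.4] w 0.0097 j6 -0.08
turn units 0.000 (max .11/row) then shift units [0.     0.0165 0.    ] mm [0.  3.3 0. ]
```

Flat on the bed with no contact force; push to the pin.

```bash
python3 -m crank '[[0,0.005,0,0],[0,0.005,0,0],[0,0.005,0,0],[0,0.0025,0,0],[0,0.0025,0,0],[0,0.0025,0,0],[0,0.0025,0,0],[0,0.0025,0,0],[0,0,0,0],[0,0,0,0]]' 1;python3 go.py .4952 .0437 .0281 93.1
```

```text
time: 52.05
tool_pos: [0.497, 0.0438, 0.0281]
ee_rot: [-3.141, -0.0, 1.626]
wrist_force: [-2.7, 0.1, 1.1]
width: 0.0099
t 52.05 pos [0.497  0.0438 0.0281] rpy(deg) [-179.95   -0.     93.15] F [-2.7  0.1  1.1] w 0.0099 j6 -0.08
turn units 0.001 (max .11/row) then shift units [ 0.    -0.009  0.   ] mm [ 0.  -1.8  0. ]
```

```bash
python3 -m crank '[[0,-0.009,0,0],[0,0,0,0],[0,0,0,0],[0,0,0,0],[0,0,0,0],[0,0,0,0],[0,0,0,0],[0,0,0,0],[0,0,0,0],[0,0,0,0]]' 1;python3 go.py .4952 .0437 .0281 93.1;python3 -m crank '[[0,0,0,0],[0,0,0,0],[0,0,0,0],[0,0,-0.03,0],[0,0,-0.1,0],[0,0,-0.12,0],[0,0,-0.12,0],[0,0,-0.12,0],[0,0,0,0],[0,0,0,0]]' 0.15;python3 go.py .634 .2793 .0145 74.1; python3 fb.py 9;python3 - <<'E'
from h import *
p=cv2.imread("pics/scene9.png")[:,:,::-1];crop(p,240,190,400,310,5,"s9c")
E
```

```text
time: 53.3
tool_pos: [0.4956, 0.0437, 0.0281]
ee_rot: [3.141, -0.0, 1.626]
wrist_force: [0.6, 0.3, -1.5]
width: 0.0095
t 53.30 pos [0.4956 0.0437 0.0281] rpy(deg) [179.99  -0.    93.15] F [ 0.6  0.3 -1.5] w 0.0095 j6 -0.08
turn units 0.001 (max .11/row) then shift units [-0.0001 -0.0021  0.    ] mm [-0.  -0.4  0. ]
time: 54.55
tool_pos: [0.4951, 0.0437, 0.1253]
ee_rot: [-3.141, -0.0, 1.626]
wrist_force: [-0.6, 0.3, 0.1]
width: 0.0401
t 54.55 pos [0.4951 0.0437 0.1253] rpy(deg) [-1.7994e+02 -1.0000e-02  9.3140e+01] F [-0.6  0.3  0.1] w 0.0401 j6 -0.08
turn units 0.212 (max .11/row) then shift units [1.3231 0.3451 0.554 ] mm [264.6  69.  110.8]
scene rib [0.4884 0.0896] ribyaw -2.0 plate c [0.4902 0.0878] [0.075 0.045] yaw 12.3 A 92
scene rib [0.4882 0.0902] ribyaw -0.9 plate c [0.4909 0.0875] [0.074 0.048] yaw 3.1 A 99
scene rib [0.6357 0.2789] ribyaw -17.6 plate c [0.621 0.281] [0.046 0.036] yaw 72.7 A 103
top rib [0.6334 0.2786] ribyaw -16.0 plate c [0.6245 0.2839] [0.042 0.038] yaw 74.8 A 40
top rib [0.4948 0.0849] ribyaw 2.9 plate c [0.512  0.0859] [0.041 0.021] yaw 2.3 A 23
```

View pics/s9c.png

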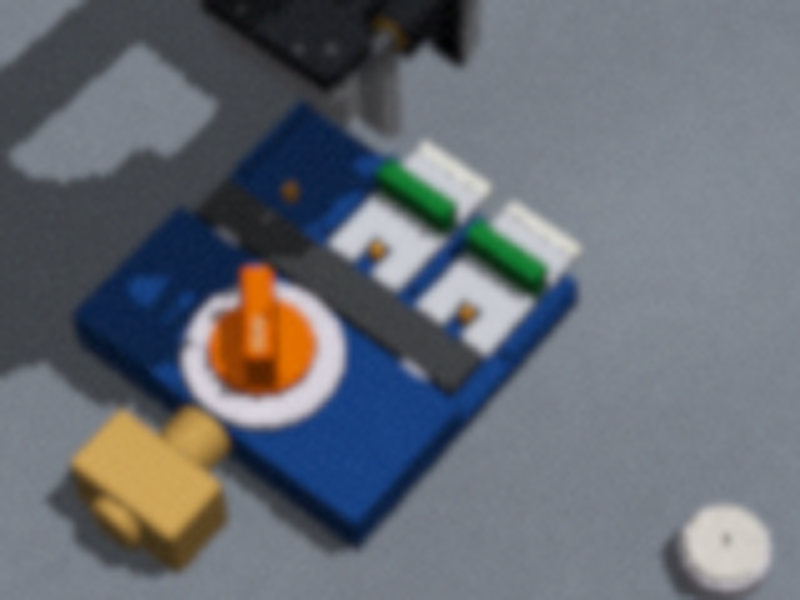

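```bash
python3 -m crank '[[0,0,0,0.1],[0,0,0,0.1],[0.14,0.035,0,0.012],[0.24,0.063,0,0],[0.25,0.065,0,0],[0.25,0.065,0,0],[0.24,0.063,0,0],[0.13,0.035,0,0],[0.073,0.019,0,0],[0,0,0,0]]' 0.15;python3 -m crank '[[0,0,0.08,0],[0,0,0.12,0],[0,0,0.12,0],[0,0,0.1,0],[0,0,0.03,0],[0,0,0,0],[0,0,0,0],[0,0,0,0],[0,0,0,0],[0,0,0,0]]' 0.15;python3 go.py .634 .279 .0145 74.1; python3 - <<'E'
from h import *
p,d=snap("scene","s10");crop(p,280,250,440,370,5,"s10c")
E
```

```text
time: 55.9
tool_pos: [0.6336, 0.2801, 0.1239]
ee_rot: [-3.139, 0.002, 1.294]
wrist_force: [-0.3, -0.1, -0.5]
width: 0.0397
time: 57.15
tool_pos: [0.6343, 0.2795, 0.0364]
ee_rot: [3.141, -0.0, 1.293]
wrist_force: [-0.4, -0.2, -0.2]
width: 0.0399
t 57.15 pos [0.6343 0.2795 0.0364] rpy(deg) [ 1.7998e+02 -2.0000e-02  7.4060e+01] F [-0.4 -0.2 -0.2] w 0.0399 j6 0.61
turn units -0.000 (max .11/row) then shift units [-0.003  -0.0005  0.1095] mm [-0.6 -0.1 21.9]
```

View pics/s10c.png

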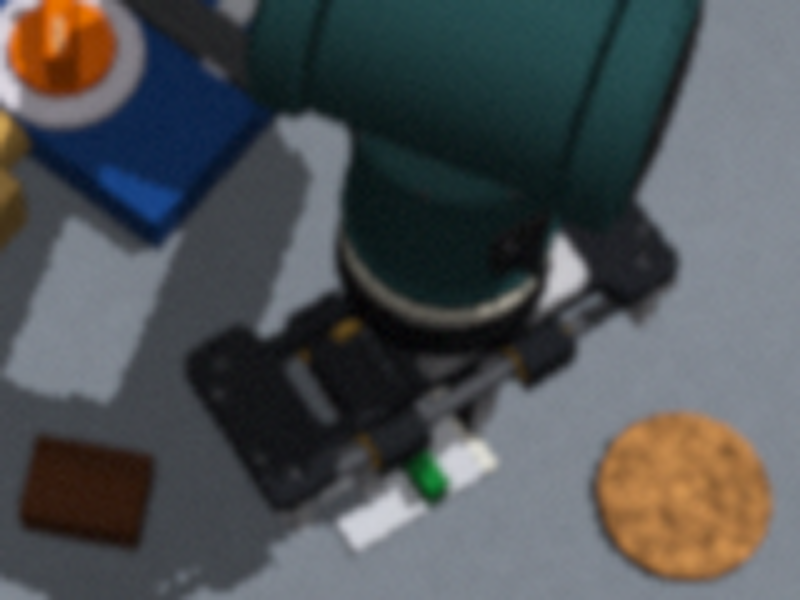

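```bash
python3 -m crank '[[-0.003,0,0.05,0],[0,0,0.04,0],[0,0,0.02,0],[0,0,0,0],[0,0,0,0],[0,0,0,0],[0,0,0,0],[0,0,0,0],[0,0,0,0],[0,0,0,0]]' 0.15; python3 go.py .634 .279 .0145 74.1;python3 -m crank '[[0,0,0,0],[0,0,0,0],[0,0,0,0],[0,0,0,0],[0,0,0,0],[0,0,-0.05,0],[0,0,-0.1,0],[0,0,-0.12,0],[0,0,-0.12,0],[0,0,-0.12,0]]' 1;python3 go.py .495 -.0084 .06 93.1;
```

```text
time: 58.45
tool_pos: [0.634, 0.2789, 0.0141]
ee_rot: [3.142, -0.0, 1.293]
wrist_force: [-1.0, -0.1, -0.7]
width: 0.04
t 58.45 pos [0.634  0.2789 0.0141] rpy(deg) [ 1.800e+02 -1.000e-02  7.406e+01] F [-1.  -0.1 -0.7] w 0.0400 j6 0.61
turn units -0.000 (max .11/row) then shift units [ 0.0005 -0.     -0.0018] mm [ 0.1 -0.  -0.4]
time: 59.7
tool_pos: [0.6344, 0.279, 0.119]
ee_rot: [3.14, -0.001, 1.293]
wrist_force: [-0.7, 1.0, -1.6]
width: 0.0093
t 59.70 pos [0.6344 0.279  0.119 ] rpy(deg) [ 1.7989e+02 -8.0000e-02  7.4060e+01] F [-0.7  1.  -1.6] w 0.0093 j6 0.61
turn units -0.212 (max .11/row) then shift units [-1.3974 -0.7736  0.2949] mm [-279.5 -154.7   59. ]
```

```bash
python3 -m crank '[[0,0,0,-0.1],[0,0,0,-0.1],[-0.12,-0.066,0,-0.012],[-0.22,-0.122,0,0],[-0.24,-0.133,0,0],[-0.24,-0.133,0,0],[-0.23,-0.127,0,0],[-0.18,-0.1,0,0],[-0.12,-0.066,0,0],[-0.047,-0.027,0,0]]' 1;python3 -m crank '[[0,0,0,0],[0,0,0,0],[0,0,0.05,0],[0,0,0.1,0],[0,0,0.1,0],[0,0,0.045,0],[0,0,0,0],[0,0,0,0],[0,0,0,0],[0,0,0,0]]' 1;python3 go.py .495 -.0084 .0281 93.1;python3 - <<'E'
from h import *
p,d=snap("scene","s11");crop(p,240,190,400,310,5,"s11c")
E
```

```text
time: 60.95
tool_pos: [0.4944, -0.0095, 0.1179]
ee_rot: [3.139, 0.0, 1.624]
wrist_force: [-0.1, 0.0, -1.9]
width: 0.0097
time: 62.2
tool_pos: [0.4947, -0.0084, 0.0577]
ee_rot: [3.14, 0.0, 1.626]
wrist_force: [-0.0, -0.0, -1.8]
width: 0.01
t 62.20 pos [ 0.4947 -0.0084  0.0577] rpy(deg) [1.7993e+02 1.0000e-02 9.3140e+01] F [-0.  -0.  -1.8] w 0.0100 j6 -0.19
turn units 0.000 (max .11/row) then shift units [1.000e-04 1.600e-03 1.482e-01] mm [ 0.   0.3 29.6]
```

View pics/s11c.png

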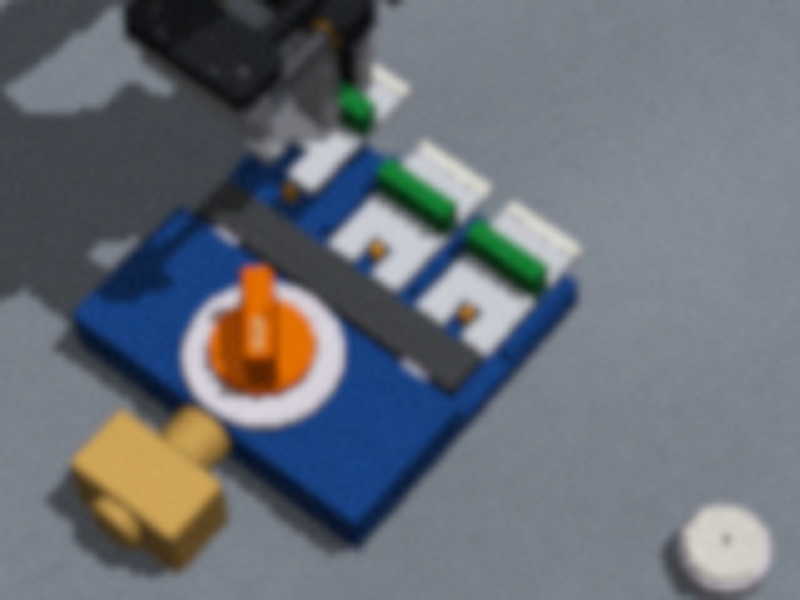

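Alignment resembles the first. Lower.

```bash
python3 -m crank '[[0,0.001,0.03,0],[0,0,0.03,0],[0,0,0.03,0],[0,0,0.015,0],[0,0,0.015,0],[0,0,0.01,0],[0,0,0.01,0],[0,0,0.008,0],[0,0,0,0],[0,0,0,0]]' 1;python3 go.py .498 -.0082 .0281 93.1
```

```text
time: 63.5
tool_pos: [0.4946, -0.0084, 0.028]
ee_rot: [3.141, 0.0, 1.626]
wrist_force: [-2.5, -0.1, 3.4]
width: 0.0098
t 63.50 pos [ 0.4946 -0.0084  0.028 ] rpy(deg) [179.98   0.    93.15] F [-2.5 -0.1  3.4] w 0.0098 j6 -0.19
turn units 0.001 (max .11/row) then shift units [-0.0001  0.0172 -0.0005] mm [-0.   3.4 -0.1]
```

```bash
python3 -m crank '[[0,0.005,-0.002,0],[0,0.005,0,0],[0,0.005,0,0],[0,0.0025,0,0],[0,0.0025,0,0],[0,0.0025,0,0],[0,0.0025,0,0],[0,0.0025,0,0],[0,0,0,0],[0,0,0,0]]' 1;python3 go.py .498 -.0082 .0281 93.1
```

```text
time: 64.75
tool_pos: [0.5, -0.008, 0.028]
ee_rot: [3.142, -0.0, 1.626]
wrist_force: [-2.3, 1.1, 4.5]
width: 0.0097
t 64.75 pos [ 0.5   -0.008  0.028] rpy(deg) [179.99  -0.    93.14] F [-2.3  1.1  4.5] w 0.0097 j6 -0.18
turn units 0.000 (max .11/row) then shift units [-0.0002 -0.0099 -0.0004] mm [-0.  -2.  -0.1]
```

```bash
python3 -m crank '[[0,0,-0.003,0],[0,0,0,0],[0,0,0,0],[0,0.0025,0,0],[0,0.0025,0,0],[0,0,0,0],[0,0,0,0],[0,0,0,0],[0,0,0,0],[0,0,0,0]]' 1;python3 go.py .498 -.0082 .0281 93.1;python3 - <<'E'
from h import *
p,d=snap("scene","s12");crop(p,240,190,400,310,5,"s12c")
E
```

```text
time: 66.0
tool_pos: [0.5003, -0.008, 0.0281]
ee_rot: [-3.14, -0.0, 1.626]
wrist_force: [-4.3, -1.4, -0.4]
width: 0.0096
t 66.00 pos [ 0.5003 -0.008   0.0281] rpy(deg) [-1.7992e+02 -1.0000e-02  9.3140e+01] F [-4.3 -1.4 -0.4] w 0.0096 j6 -0.18
turn units 0.000 (max .11/row) then shift units [-0.0004 -0.0116  0.0002] mm [-0.1 -2.3  0. ]
```

View pics/s12c.png

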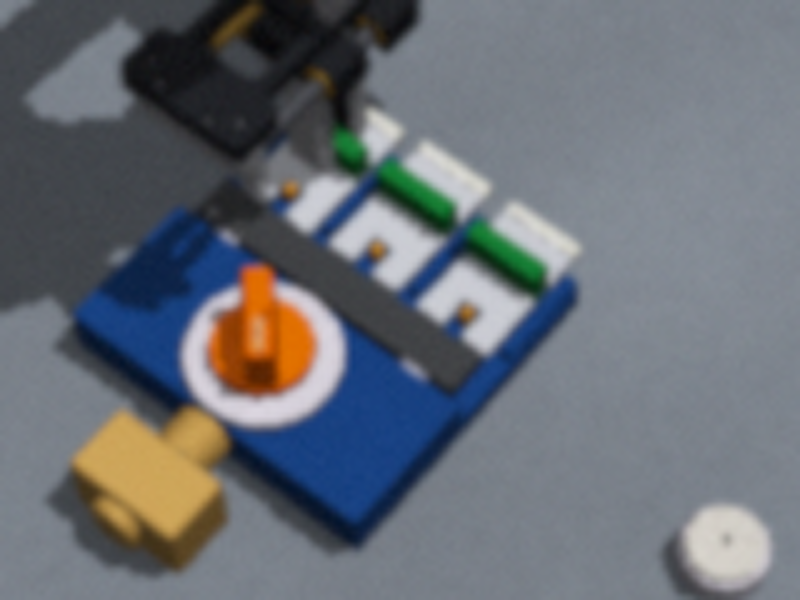

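```bash
python3 -m crank '[[0,-0.0125,0,0],[0,0,0,0],[0,0,0.001,0],[0,0,0,0],[0,0,0,0],[0,0,0,0],[0,0,0,0],[0,0,0,0],[0,0,0,0],[0,0,0,0]]' 1;python3 go.py .498 -.0082 .0281 93.1;python3 -m crank '[[0,0,0,0],[0,0,0,0],[0,0,0,0],[0,0,-0.03,0],[0,0,-0.1,0],[0,0,-0.12,0],[0,0,-0.12,0],[0,0,-0.12,0],[0,0,0,0],[0,0,0,0]]' 0.15;python3 -m crank '[[-0.2,0,0,0],[-0.2,0,0,0],[-0.2,0,0,0],[-0.2,0,0,0],[-0.2,0,0,0],[0,0,0,0],[0,0,0,0],[0,0,0,0],[0,0,0,0],[0,0,0,0]]' 0.15;python3 go.py .6028 .0497 .12 45.6;python3 - <<'E'
from h import *
p,d=snap("scene","s13");crop(p,240,190,400,310,5,"s13c")
p,d=snap("top","t13");crop(p,280,185,380,275,8,"t13c")
E
```

```text
time: 67.3
tool_pos: [0.4984, -0.0081, 0.0283]
ee_rot: [-3.142, -0.0, 1.626]
wrist_force: [0.8, 0.8, -1.1]
width: 0.0102
t 67.30 pos [ 0.4984 -0.0081  0.0283] rpy(deg) [-180.     -0.     93.14] F [ 0.8  0.8 -1.1] w 0.0102 j6 -0.18
turn units 0.000 (max .11/row) then shift units [-0.0003 -0.0022  0.0008] mm [-0.1 -0.4  0.2]
time: 68.55
tool_pos: [0.498, -0.0081, 0.1255]
ee_rot: [-3.141, -0.0, 1.626]
wrist_force: [-0.1, 0.3, -0.1]
width: 0.0398
time: 69.8
tool_pos: [0.5095, -0.2072, 0.1264]
ee_rot: [3.141, 0.0, 1.627]
wrist_force: [-0.6, 0.3, -0.9]
width: 0.0398
t 69.80 pos [ 0.5095 -0.2072  0.1264] rpy(deg) [179.98   0.    93.2 ] F [-0.6  0.3 -0.9] w 0.0398 j6 -0.55
turn units 0.529 (max .11/row) then shift units [ 1.244  -0.5656  0.0322] mm [ 248.8 -113.1    6.4]
```

View pics/s13c.png

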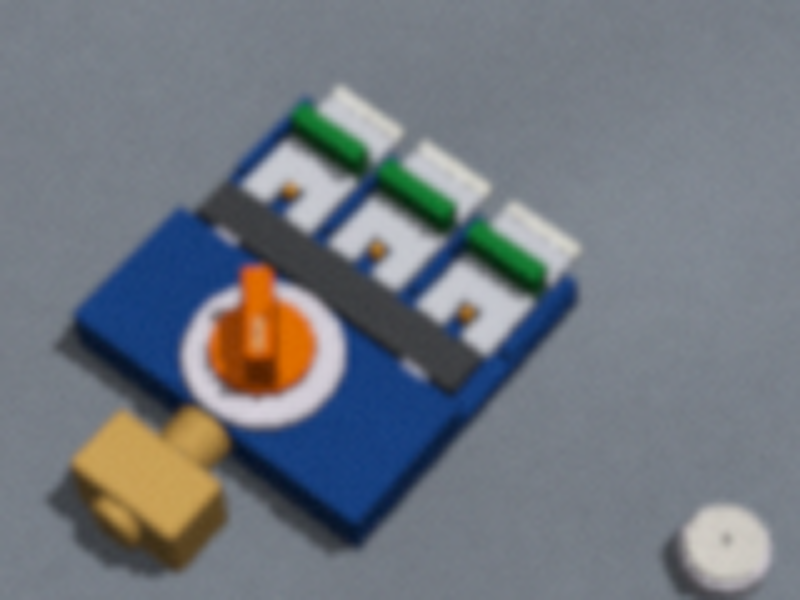

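View pics/t13c.png

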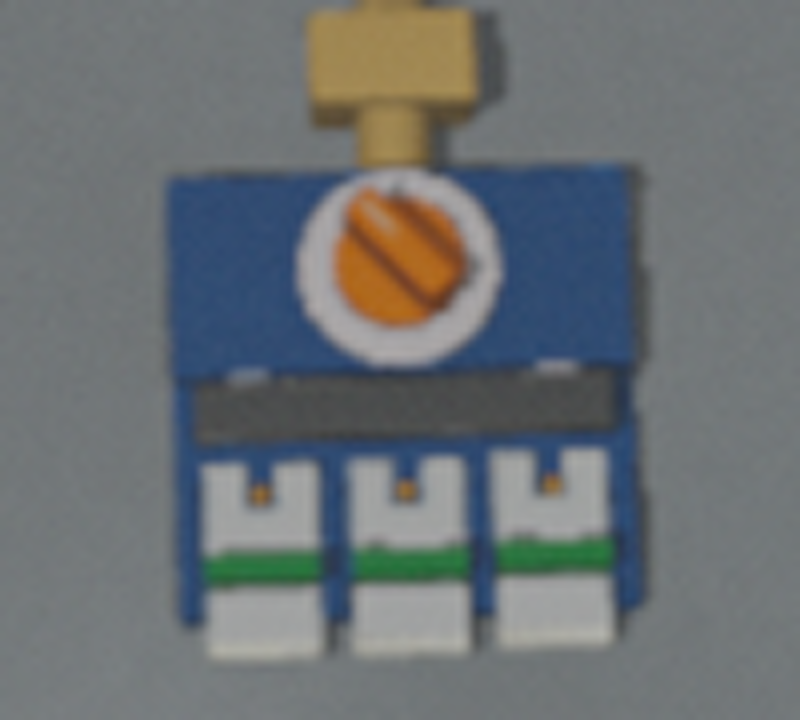

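```bash
python3 -m crank '[[0,0,0,0.106],[0,0,0,0.106],[0,0,0,0.106],[0,0,0,0.106],[0,0,0,0.105],[0.25,-0.114,0,0],[0.27,-0.122,0,0],[0.27,-0.122,0,0],[0.25,-0.114,0,0],[0.2,-0.093,0,0]]' -0.1;python3 -m crank '[[0,0,0,0],[0,0,0,0],[0,0,0,0],[0,0,0,0],[0,0,0,0],[0,0,0,0],[0,0,0,0],[0,0,0,0],[0,0,0,0],[0,0,0,0]]' -0.1;python3 go.py .6028 .0497 .062 45.6
```

```text
time: 71.15
tool_pos: [0.603, 0.0506, 0.1264]
ee_rot: [3.141, -0.0, 0.796]
wrist_force: [0.1, -1.4, 0.6]
width: 0.052
time: 72.4
tool_pos: [0.6025, 0.0484, 0.1263]
ee_rot: [-3.142, -0.0, 0.795]
wrist_force: [-0.3, -1.0, 0.0]
width: 0.0518
t 72.40 pos [0.6025 0.0484 0.1263] rpy(deg) [-180.     -0.     45.54] F [-0.3 -1.   0. ] w 0.0518 j6 0.76
turn units -0.001 (max .11/row) then shift units [ 0.0058 -0.0034  0.3213] mm [ 1.2 -0.7 64.3]
```

```bash
python3 -m crank '[[0.006,-0.003,0.06,0],[0,0,0.08,0],[0,0,0.08,0],[0,0,0.06,0],[0,0,0.04,0],[0,0,0,0],[0,0,0,0],[0,0,0,0],[0,0,0,0],[0,0,0,0]]' -0.1;python3 go.py .6028 .0497 .062 45.6;python3 -m crank '[[0,0,0,0],[0,0,0,0],[0,0,0,0],[0,0,0,0],[0,0,0,0],[0,0,0,0],[0,0,0,0],[0,0,0,0],[0,0,0,0],[0,0,0,0]]' 1;python3 go.py .6028 .0497 .062 45.6
```

```text
time: 73.65
tool_pos: [0.6031, 0.0496, 0.0626]
ee_rot: [3.141, -0.0, 0.795]
wrist_force: [0.1, 0.1, 1.6]
width: 0.0518
t 73.65 pos [0.6031 0.0496 0.0626] rpy(deg) [ 1.7998e+02 -3.0000e-02  4.5530e+01] F [0.1 0.1 1.6] w 0.0518 j6 0.76
turn units -0.001 (max .11/row) then shift units [-0.0006 -0.0012  0.0028] mm [-0.1 -0.2  0.6]
time: 74.9
tool_pos: [0.6029, 0.0496, 0.0623]
ee_rot: [3.142, -0.0, 0.795]
wrist_force: [0.9, -0.3, -0.3]
width: 0.0141
t 74.90 pos [0.6029 0.0496 0.0623] rpy(deg) [ 1.800e+02 -1.000e-02  4.553e+01] F [ 0.9 -0.3 -0.3] w 0.0141 j6 0.76
turn units -0.001 (max .11/row) then shift units [ 0.0001 -0.0009  0.0015] mm [ 0.  -0.2  0.3]
```

```bash
python3 -m crank '[[0,0,0,-0.1],[0,0,0,-0.1],[0,0,0,-0.1],[0,0,0,-0.1],[0,0,0,-0.1],[0,0,0,-0.1],[0,0,0,-0.1],[0,0,0,-0.1],[0,0,0,-0.1],[0,0,0,-0.1]]'; python3 -m crank '[[0,0,0,-0.1],[0,0,0,-0.1],[0,0,0,-0.1],[0,0,0,-0.1],[0,0,0,-0.08],[0,0,0,-0.05],[0,0,0,-0.015],[0,0,0,0],[0,0,0,0],[0,0,0,0]]';python3 go.py .602 .050 .062 183.2; python3 -c "
from bench import robot
print(robot.get_obs()['wrist_torque'])"
```

```text
time: 76.15
tool_pos: [0.6033, 0.0496, 0.0623]
ee_rot: [3.141, 0.0, 2.37]
wrist_force: [1.5, -0.5, -0.9]
width: 0.0133
time: 77.4
tool_pos: [0.6033, 0.0498, 0.0623]
ee_rot: [3.141, 0.001, -3.062]
wrist_force: [2.7, 1.7, -2.6]
width: 0.0137
t 77.40 pos [0.6033 0.0498 0.0623] rpy(deg) [ 1.7997e+02  6.0000e-02 -1.7545e+02] F [ 2.7  1.7 -2.6] w 0.0137 j6 -1.66
turn units 0.015 (max .11/row) then shift units [0.0066 0.0014 0.0013] mm [1.3 0.3 0.3]
[ 0.33604335 -0.66841259 -0.41686458]
```

```bash
python3 -m crank '[[0,0,0,0.01],[0,0,0,0],[0,0,0,0],[0,0,0,0],[0,0,-0.05,0],[0,0,-0.1,0],[0,0,-0.1,0],[0,0,-0.1,0],[0,0,-0.1,0],[0,0,0,0]]' -0.1;python3 -m crank '[[0.2,0.2,0,0],[0.2,0.2,0,0],[0.2,0.2,0,0],[0.2,0.2,0,0],[0.2,0.2,0,0],[0,0,0,0],[0,0,0,0],[0,0,0,0],[0,0,0,0],[0,0,0,0]]' -1;python3 go.py .6028 .0497 .12 45.6;python3 - <<'E'
from m import *
p,d=snap("scene","s14");crop(p,100,100,500,400,2,"s14c")
p,d=snap("top","t14");crop(p,280,185,380,275,8,"t14c");big,H,wr=up("top",p,(.603,.05,.07),15,8)
o=((H[...,0]<16)&(H[...,1]>150)&(H[...,2]>60));
W=cloud("top",d);H=hsv(p);m=(H[...,0]<16)&(H[...,1]>150)&(W[...,2]>.066)&(abs(W[...,0]-.6)<.04)&(abs(W[...,1]-.05)<.04)
print(cv2.minAreaRect(W[m][:,:2].astype(np.float32)))
E
```

```text
time: 78.65
tool_pos: [0.6043, 0.0496, 0.1553]
ee_rot: [-3.141, 0.005, -3.077]
wrist_force: [-0.6, 0.4, 0.3]
width: 0.0519
time: 79.9
tool_pos: [0.391, 0.2358, 0.1521]
ee_rot: [-3.141, -0.0, -3.079]
wrist_force: [-0.9, 0.6, -0.1]
width: 0.0945
t 79.90 pos [0.391  0.2358 0.1521] rpy(deg) [-1.7999e+02 -2.0000e-02 -1.7640e+02] F [-0.9  0.6 -0.1] w 0.0945 j6 -1.22
turn units 1.533 (max .11/row) then shift units [0.0762 1.4075 0.1606] mm [ 15.2 281.5  32.1]
((0.6008360385894775, 0.051493581384420395), (0.04153355956077576, 0.011247020214796066), 1.1630605459213257)
```

View pics/s14c.png

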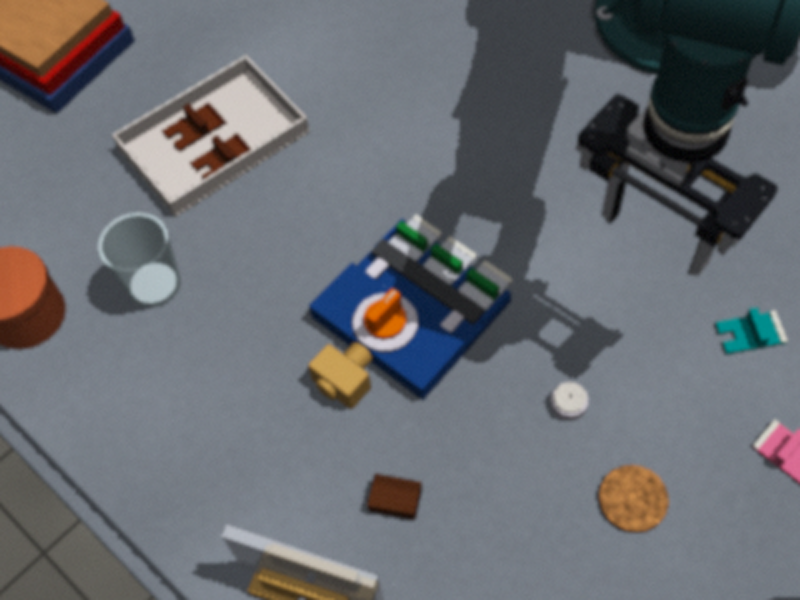

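View pics/t14c.png

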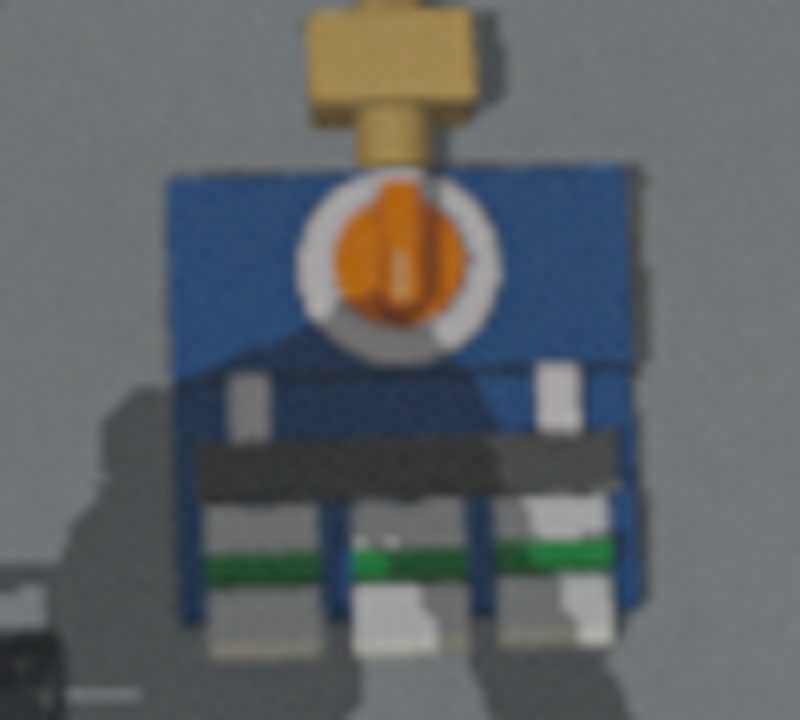

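```bash
python3 - <<'E'
from m import *
for f in("top0","t14","scene0","s14"):
    n="top" if f[0]=="t" else "scene"
    p=cv2.imread(f"pics/{f}.png")[:,:,::-1];big,H,wr=up(n,p,(.57,.05,.03),45,6)
    w=((H[...,1]<60)&(H[...,2]>70)).astype(np.uint8)
    o=((H[...,0]<16)&(H[...,1]>150)&(H[...,2]>60))
    v,u=np.nonzero(o);q=wr(np.c_[u,v],.06);q=q[(abs(q[:,0]-.6)<.04)&(abs(q[:,1]-.05)<.04)]
    # rear edge of dark bar seen at y~.02..: scan x profile of saturation at z=.0305
    for y in(.02,.045,.07):
        xs=np.arange(.505,.57,.0005);s=[]
        for x in xs:
            a=proj(n,(x,y,.0305));s.append(cv2.getRectSubPix(hsv(np.ascontiguousarray(p))[...,1].astype(np.float32),(1,1),tuple(map(float,a)))[0,0])
        s=np.array(s);k=np.argmax((s>110)&(xs>.53));print(f,y,"bar rear edge x",xs[k].round(4))
E
```

```text
top0 0.02 bar rear edge x 0.5445
top0 0.045 bar rear edge x 0.5425
top0 0.07 bar rear edge x 0.5405
t14 0.02 bar rear edge x 0.5445
t14 0.045 bar rear edge x 0.5435
t14 0.07 bar rear edge x 0.5425
scene0 0.02 bar rear edge x 0.5465
scene0 0.045 bar rear edge x 0.545
scene0 0.07 bar rear edge x 0.5435
s14 0.02 bar rear edge x 0.546
s14 0.045 bar rear edge x 0.5445
s14 0.07 bar rear edge x 0.543
```

```bash
python3 -c "
from bench import robot
print(robot.close_job(), robot.get_obs()['time'])"
```

```text
the job is handed in; nothing more can be done
the job is handed in; nothing more can be done
```

The blades are changed and the job was handed in at about 80 s. I loosened the knob clockwise to its stop and laid both worn blades in the white tray. The three fresh blades then went into the three bays. Each was pushed on until its notch touched the pin, then backed off about 1.3–1.5 mm to the home point. Last, I tightened the knob anticlockwise until it met the stop.

**Last checks:**
- **Blades:** with the keeper bar still back, both views showed all three fresh blades lying flat with the pins at the closed ends of the notches. The last scene picture shows both worn blades flat in the tray.
- **Knob and bar:** the bar now covers the notched ends. Its rear edge is within 0.5 mm of the starting position in the scene view and within 2 mm in the top view. The knob angle matches the start to within measurement noise (1.2° against 1.5°).
- **Bystanders:** the tealight, coaster, tumbler and trinket box look unmoved in the last scene picture.

No check failed. The knob's final angle is known only from the pictures and the torque at the stop, which was about 0.4 N m. I also eased the tool back by 0.9° just before letting go of the knob, so it may be a hair off fully tight.

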